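Clamp the sensor tube onto the rover boom

ROBOT

A 6-joint arm with a two-finger parallel gripper is mounted at the origin on the work surface. World frame = base frame: x ahead of the robot, y to its left, z up, the work surface at z = 0. Lengths are in mm, angles in rad, forces in N, time in s.
With the tool pointing down it reaches from about 350 to 775 mm from the base axis. Payload 7.3 kg.
Tool frame: the origin (TCP) lies on the mounting face of the last link; the fingertips stand 178 mm ahead of it and the grasp point (between the pads) lies 159 mm ahead of it; z points along the fingers, y is the line along which they close (so a half turn about z gives the same grasp; the last joint's range is limited). The gripper opens to 92 mm and grips with 3 to 60 N. Pads are 19 mm wide; open, the fingers measure 130 mm over their backs; the gripper's body (75 mm by 190 mm) begins 47 mm behind the grasp point.
Start: joints at [1.067, 0.342, 1.524, -0, 1.275, -0.146], TCP at [183.841, 491.762, 404.741] pointing down, gripper open.
Joint ranges: [-2.53, 2.53], [-0.77, 2.02], [0.04, 2.7], [-1, 4.14], [0.28, 2.66], [-3.11, 3.11]. Speed limits (rad/s): [2.57, 2.57, 3.14, 3.14, 3.14, 3.14].

INTERFACE

Orientations are given as [roll, pitch, yaw] about the fixed x, y, z axes, in that order (R = Rz(yaw) Ry(pitch) Rx(roll)).
In Python, from plant import bot gives the robot as it stands.
- The arm moves only by the shell command python3 shift.py, which reads ROWS from standard input. ROWS is 1 to 5 rows, parted by a bar, with the numbers parted by commas; each row has 5 numbers: the finger opening in mm, then dx, dy, dz in units of 5 mm, then a turn about the tool's z in units of 0.1 rad; each row is the pose to reach, as a shift and turn from the pose commanded when the command began, along the tool's axes at that moment; what a row does not reach only later rows make up. A row lasts 1/8 s, in which the tool goes at most 62.5 mm and 0.188 rad, less where a joint would pass 70% of its speed; a pose out of reach is approached as far as the arm can. The fingers move at their own pace and stop on an object; the grip force is fixed at half the most. Time passes only in rows, so rows that do not move let the fingers close. It prints the time, the measured TCP pose, the force, the opening and the grip force at its end. Input that does not fit is refused with a message, and nothing moves.
- bot.get_obs(): the state, without advancing time (a new reading comes with each control period).
- bot.capture(name): name is "scene" or "side" or "wrist"; returns a dict with "color" (384x512x3 uint8, red, green, blue), "K" (3x3 intrinsics, pixels), "R" (3x3) and "t" (3): a world point X has camera coordinates R X + t. Camera axes: x right, y down, z forward; pixel columns grow to the right and rows downward; lengths in mm; the calibration is good to about 2 mm. A picture is of the moment at which its call begins. There is no depth.
- bot.close_job(): hands the job in; it is judged then, once.
The state is a dict: "time": time; "joint_positions": joint angles; "dq": joint speeds; "tau": joint torques, N m; "tool_pos": TCP position; "tcp_rot": TCP orientation; "contact_force": force on the tool from outside, world axes, zero at the start; "moment": the same for the moment, N m; "grip_width": finger opening in mm; "finger_force": force on a finger pad.
Only numpy, scipy, OpenCV 4.12 (cv2) and the standard library are available. Lean on these libraries where they do the work, as an engineer would, in place of code of your own. Each camera call takes 0.05 s, during which the arm holds its last target. There are 200 camera calls.

TASK

Join the loose sensor tube to the sloping rover boom: lay it into the open clamp without dropping or banging it, its flange flat against the boom's flange, then swing the hinged half of the clamp fully shut around both flanges, and after that swing the yellow-handled latch fully home into the clamp's fork. Let go of everything at the end, and leave the other things on the desk where they are.

Things in the scene. Friction and masses are not known exactly. Their poses are not given: they have to be found in the camera images.
- boom: Fixed aluminium boom stub (40 mm diameter, 91 mm long, flange 60 x 6 mm) on a dark steel stand. Origin: centre of its flange face, 100 mm above the desk; x: along the tubes' common axis, 30 degrees uphill; y: level, left when looking uphill; z: square to the axis, up, leaning back over the stub. The stub is at x < 0; the loose tube goes at x > 0, its axis on this x axis.
- trough (a point): In the fixed lower half of the blue clamp, at the boom's origin: a trough open to boom +z, 27 mm long (x = -13.5 to 13.5 mm), 76 mm outside diameter, cradling the flange's rim. Its uphill lip starts at x = 9.5 mm, so the loose 6 mm flange has 3.5 mm of play along x as it is lowered in; push it downhill against the boom's flange. The lip clears the 40 mm tube by 3 mm.
- head_seat (a point): On the boom's axis 100 mm uphill of the flange face: tube_head belongs here. An orange V saddle at boom x = 83 to 93 mm carries the tube. Fingers have free room beside the tube at x = 20 to 78 mm, down to 30 mm below the axis (the leaning latch handle is at y < -65 mm).
- tube: Loose sensor tube, about 250 g, aluminium, 40 mm diameter, 136 mm long; at one end a steel flange 60 mm in diameter, 6 mm thick, at the other (from 106 mm) a black sensor head 48 mm in diameter. Origin: centre of the flange's outer face; x: along the axis to the sensor head. Round: its y and z axes mean nothing. Starts level on the rest, axis 60 mm up. Grip across it at x = 45 to 65 mm.
- tube_head (a point): Point on the loose tube's axis, 100 mm from the flange's outer face.
- rest: Fixed plywood rest, 130 x 60 mm, the tube lying along its x in two V saddles (12 mm long, at x = -30 and 35 mm). Origin: under its centre, on the desk; the tube's point x = 55 mm lies 60 mm above it. Fingers have free room between the saddles down to 15 mm above the desk.
- clamp (a joint): Angle of the hinged upper half of the blue clamp, rad: 0 fully shut, growing as it opens up and over to the boom's +y side (turns negatively about boom x), stop at 2.1; starts at 1.6 to 2.0. Stays where left (friction 0.07 N m). Shut, it covers the upper half of both flanges; its fork is then at boom y = -35 to -55, z = 0 to 12 mm.
- clamp_hinge (a point): On the clamp's hinge pin: boom frame x = 0, y = +44, z = 0 mm; the pin runs along boom x.
- clamp_bar (a point): Centre of the free part of the hinged half's red bar handle: 12 mm diameter, along boom x, free from boom x = -50 to -17 mm (centre -34), 97 mm from the hinge pin. When shut it is at boom y = -52, z = +16 mm. Fingers have 25 mm of free room on both sides all along its swing.
- latch (a joint): Angle of the swing latch, rad: 0 home, upright along boom z in the clamp's fork, growing as it leans out to the boom's -y side (turns positively about boom x), stop at 1.4; starts at 0.8 to 1.1. Stays where left (0.05 N m). Its steel nut swings over the fork's top with 1.5 mm to spare: it goes home only if the clamp is fully shut, and then holds it shut.
- latch_pin (a point): On the latch's pin: boom frame x = 0, y = -46, z = -14 mm; the pin runs along boom x.
- latch_bar (a point): Centre of the free part of the latch's yellow bar handle: 12 mm diameter, along boom x, free from boom x = 15 to 44 mm (centre 30), 48 mm from the latch pin. Home, it is at boom y = -46, z = +34 mm. Room for fingers on both sides.
- mouse: Grey and black computer mouse, 80 mm long: leave alone
- tape: Black roll of tape, 60 mm across, flat: leave alone
- carton: White carton, 85 x 70 x 55 mm: leave alone
- driver: Red screwdriver, 160 mm: leave alone
- cutter: Yellow cutter knife, 130 mm: leave alone
- screwbox: Blue divided screw box, 90 x 120 x 28 mm: leave alone

How it is judged:
By the outcome, as a careful person would: the job done as asked, in the order asked, and still so for the second after the job is handed in, with the robot touching nothing.
It also fails if it takes over 61 s, if anything falls off the work surface, if the arm or the gripper's body presses on something with over 40 N, if the wrist force passes 120 N, or if a joint passes its speed limit or range.

## Working session

There is one attempt and no reset: what is moved stays moved. The work goes in short steps, Python scripts to look and compute and a shell command to move; the robot and the scene stay as the last step left them, time stands still between calls to the robot, and variables do not carry over. Pictures are saved under pics/ and viewed, at most 10 in all, crops included, and the job is handed in when it is done.

```bash
ls; mkdir -p pics
python3 - <<'E'
from plant import bot
import cv2
for n in ["scene","side"]:
    c=bot.capture(n); cv2.imwrite(f"pics/{n}0.png",cv2.resize(c["color"][:,:,::-1],(800,600),interpolation=cv2.INTER_CUBIC))
    print(n,c["K"].tolist(),c["R"].round(4).tolist(),c["t"].round(1).tolist())
print(bot.get_obs())
E
```

```text
pics
plant.py
shift.py
scene [[346.67834770055805, 0.0, 254.84739420860114], [0.0, 346.67834770055805, 198.10235632355165], [0.0, 0.0, 1.0]] [[0.5516, 0.834, -0.0161], [0.6294, -0.4288, -0.6481], [-0.5474, 0.3474, -0.7614]] [-328.2, -285.2, 1441.0]
side [[408.60462092414207, 0.0, 246.0771648072882], [0.0, 408.60462092414207, 194.68118737305983], [0.0, 0.0, 1.0]] [[0.9752, -0.2208, 0.0154], [-0.1508, -0.7139, -0.6838], [0.162, 0.6645, -0.7295]] [-534.9, 182.7, 1063.7]
{'time': 0.1, 'joint_positions': array([ 1.06700215e+00,  3.42629368e-01,  1.52488057e+00,  4.46426288e-05,
        1.27539320e+00, -1.45995802e-01]), 'dq': array([ 0.00025645, -0.00036117, -0.00335388, -0.00029657,  0.00063438,
       -0.00030962]), 'tau': array([ 1.26410134e-03, -4.32006276e+01, -2.44695675e+01,  7.19246780e-02,
        5.27190662e-02, -9.01962426e-05]), 'tool_pos': array([183.7792401 , 491.66463785, 404.1408781 ]), 'tcp_rot': array([-3.14030232e+00, -2.32884033e-04,  2.78378111e+00]), 'contact_force': array([-0.41708909, -0.54238249,  0.23059447]), 'moment': array([-0.01062969,  0.00257108,  0.04461116]), 'finger_force': 0.0, 'grip_width': 91.59886428397121}
```
View pics/scene0.png

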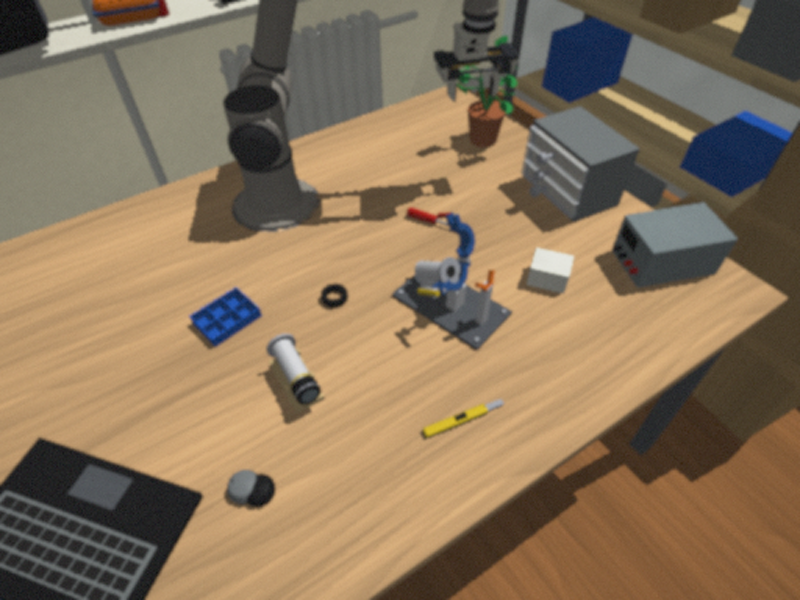

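View pics/side0.png

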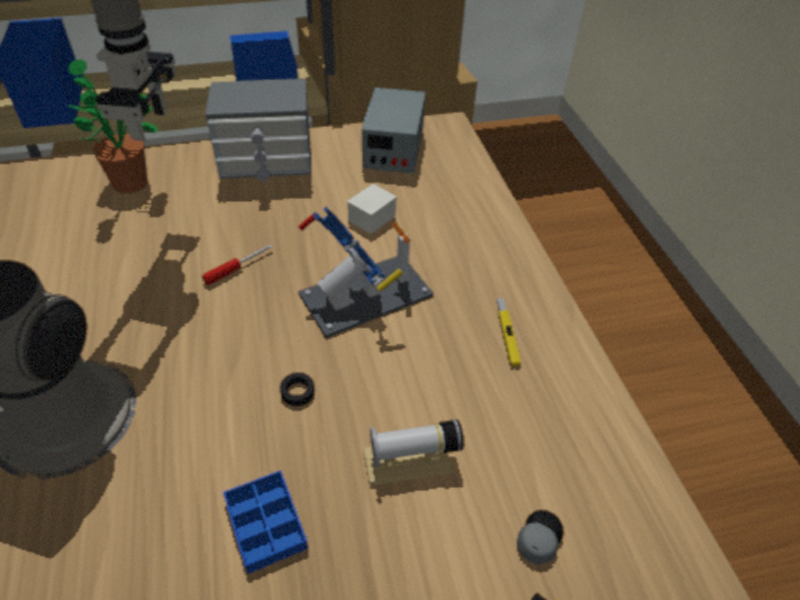

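Create h.py:
```python
import numpy as np, cv2
from plant import bot
from scipy.spatial.transform import Rotation as Rn
def crop(c,x,y,w,h,s): return cv2.resize(c["color"][y:y+h,x:x+w,::-1],None,fx=s,fy=s,interpolation=cv2.INTER_CUBIC)
def tri(obs):  # obs: list of (cap,(u,v)) -> point, max residual mm
    A=[];b=[]
    for c,uv in obs:
        d=c["R"].T@np.linalg.inv(c["K"])@np.r_[uv,1.]; d/=np.linalg.norm(d); o=-c["R"].T@c["t"]
        P=np.eye(3)-np.outer(d,d); A.append(P); b.append(P@o)
    X=np.linalg.solve(sum(A),sum(b)); return X.round(1), max(np.linalg.norm(a@X-q) for a,q in zip(A,b)).round(1)
def proj(c,X):
    p=c["K"]@(c["R"]@np.asarray(X,float)+c["t"]); return p[:2]/p[2]
```

Run:
```python
from h import *
S=bot.capture("scene");D=bot.capture("side")
top=np.hstack([crop(S,245,128,90,100,4.4),crop(D,185,125,98,100,4.0)[:440] if 0 else cv2.resize(crop(D,185,125,98,100,4),(392,440))])
cv2.imwrite("pics/boom.png",np.hstack([crop(S,245,130,95,95,4.2),crop(D,185,125,95,95,4.2)]))
cv2.imwrite("pics/tube.png",np.hstack([crop(S,160,205,60,60,6.6),crop(D,227,260,75,60,5.4)[:324,:400] if 0 else cv2.resize(crop(D,230,262,72,60,5.5),(396,330)) if 0 else crop(D,230,260,60+12,60,5.5) if 0 else crop(D,232,260,66,66,6)]))if 0 else cv2.imwrite("pics/tube.png",np.hstack([crop(S,155,205,66,66,6),crop(D,232,255,66,66,6)]))
```

```text
(no output)
```

View pics/boom.png

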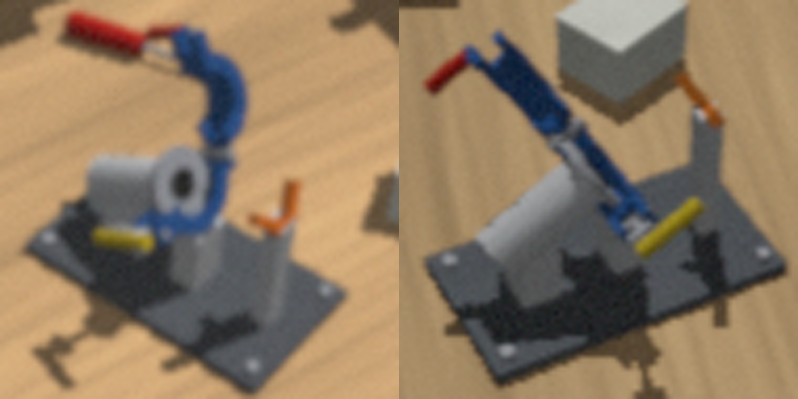

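View pics/tube.png

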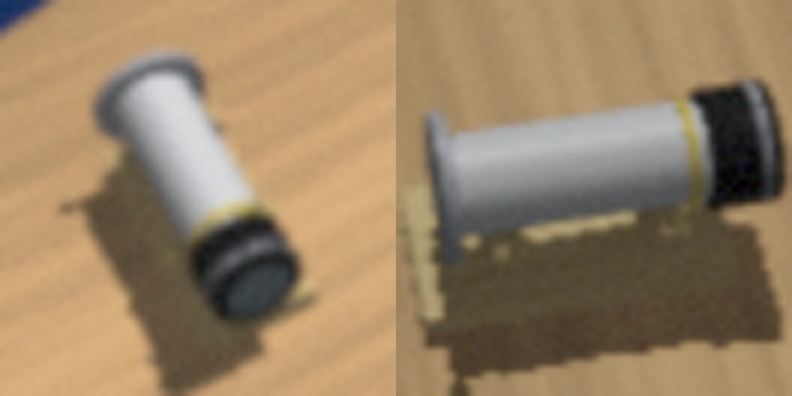

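```bash
cat > m.py <<'E'
from h import *
from scipy.optimize import least_squares
S=bot.capture("scene");D=bot.capture("side")
s=lambda u,v:((u+.5)/6-.5+155,(v+.5)/6-.5+205); d=lambda u,v:((u+.5)/6-.5+232,(v+.5)/6-.5+255)
for n,a,b in [("ring",s(226,225),d(295,155)),("headend",s(258,287),d(378,142)),("flange",s(152,92),d(43,187))]:
    print(n,tri([(S,a),(D,b)]))
s=lambda u,v:((u+.5)/4.2-.5+245,(v+.5)/4.2-.5+130); d=lambda u,v:((u+.5)/4.2-.5+185,(v+.5)/4.2-.5+125)
for n,a,b in [("screwA",s(48,244),d(108,351)),("screwB",s(253,366),d(364,252)),("redend",s(74,27),d(32,86)),("yelUp",s(150,241),d(298,208)),("yelDn",s(97,237),d(243,247)),("orangeTop",s(293,183),d(282,78)),("orangeLow",s(254,219),d(320,121))]:
    print(n,tri([(S,a),(D,b)]))
E
python3 m.py
```

```text
ring (array([ 582.6, -209.5,   63.6]), np.float64(3.6))
headend (array([ 618.3, -210.3,   59.2]), np.float64(1.7))
flange (array([ 483.4, -201.3,   57.6]), np.float64(1.4))
screwA (array([463.2,  93.4,   7.1]), np.float64(2.1))
screwB (array([662.1, 150. ,  10.2]), np.float64(0.1))
redend (array([435.1, 141.2, 204.2]), np.float64(8.3))
yelUp (array([594. ,  95. , 123.1]), np.float64(2.1))
yelDn (array([554.8,  77.6, 107.5]), np.float64(1.4))
orangeTop (array([611.9, 213.6, 132.2]), np.float64(0.2))
orangeLow (array([626.2, 164.2, 133.7]), np.float64(1.7))
```

```bash
cat >> h.py <<'E'
def go(p,yaw=None):  # world TCP target -> shift along tool axes, turn about tool z
    o=bot.get_obs(); R=Rn.from_euler("xyz",o["tcp_rot"]).as_matrix(); cy=o["tcp_rot"][2]
    t=0 if yaw is None else -((yaw-cy+np.pi)%(2*np.pi)-np.pi)
    return (R.T@(np.array(p,float)-o["tool_pos"])).round(1).tolist(), round(float(t),3)
def snap(name,f):
    c=bot.capture(name); np.savez(f,**c); return c
def load(f): return dict(np.load(f+".npz"))
E
python3 -c "
from h import *
print(go((450,150,430),3.42),go((600,170,430),3.42))
c=bot.capture('wrist');print((-c['R'].T@c['t']).round(0),c['R'].round(2).tolist(),c['K'][0,0])"
```

```text
([-369.0, -226.9, -25.4], -0.636) ([-502.5, -155.6, -25.5], -0.636)
[118. 517. 385.] [[0.35, 0.94, 0.0], [0.9, -0.34, 0.26], [0.25, -0.09, -0.96]] 326.8566140420143
```

The rows are not in the units I measure in: shifts go in units of 5 mm and turns go in units of 0.1 rad. I convert before sending: -62 mm is -12.4, -310 mm is -62, -0.25 rad is -2.5.

```bash
echo '92,-12.4,-7.6,-0.8,-1.2 | 92,-24.8,-15.2,-1.6,-2.5 | 92,-37.2,-22.8,-2.4,-3.8 | 92,-49.6,-30.4,-3.2,-5 | 92,-62,-38,-4,-6.36' | python3 shift.py
python3 -c "
from h import *
print(go((450,150,430),3.42))"
```

```text
time: 0.98
tool_pos: [376.8, 244.1, 422.2]
tcp_rot: [3.141, 0.001, -2.859]
contact_force: [1.2, 0.3, 0.3]
grip_width: 91.5
finger_force: 0.0
([-44.1, -110.8, -7.8], 0.004)
```

```bash
echo '92,-4.4,-11,-0.8,0 | 92,-8.8,-22.2,-1.6,0 | 92,-8.8,-22.2,-1.6,0' | python3 shift.py
python3 -c "
from h import *
snap('wrist','w1');print(go((600,170,430)))"
echo '92,-12.4,0,0,0 | 92,-22,2,0,0 | 92,-30,4,0,0 | 92,-30,4,0,0' | python3 shift.py
python3 -c "
from h import *
snap('wrist','w2');print(bot.get_obs()['tool_pos'],go((500,-205,400),3.07))
a=load('w1');b=load('w2')
for c in(a,b): print(proj(c,(540,166,100)),proj(c,(619,189,133)))
"
```

```text
time: 1.35
tool_pos: [450.7, 148.2, 429.9]
tcp_rot: [-3.141, 0.001, -2.869]
contact_force: [-0.3, 1.1, 0.2]
grip_width: 92.2
finger_force: 0.0
([-150.4, -21.3, -0.4], 0.0)
time: 1.9
tool_pos: [587.9, 214.4, 428.1]
tcp_rot: [3.141, -0.002, -2.86]
contact_force: [-0.8, 0.0, 0.3]
grip_width: 92.2
finger_force: 0.0
[586.94814086 213.55483514 428.65403476] ([199.5, -378.1, 28.9], 0.352)
[246.35020818 263.15492172] [246.94887961 352.02098644]
[216.43090947 116.59804694] [215.29089625 212.98550702]
```

```bash
python3 -c "
from h import *
a=load('w1');b=load('w2')
cv2.imwrite('pics/w12.png',np.hstack([crop(a,170,164,160,220,2.5),crop(b,135,40,160,220,2.5)]))"
```

```text
(no output)
```

View pics/w12.png

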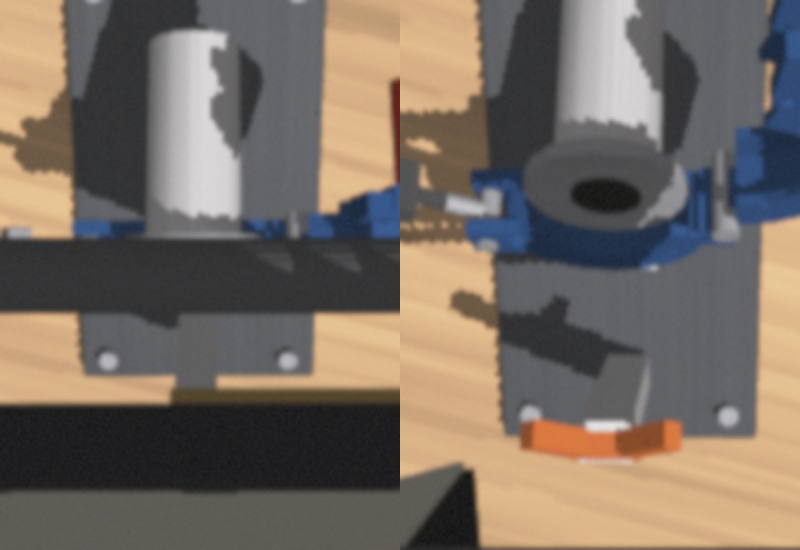

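```bash
cat > fit.py <<'E'
from h import *
from scipy.optimize import least_squares
S=bot.capture("scene");D=bot.capture("side");a=load('w1');b=load('w2')
k=lambda s,x,y:(lambda u,v:((u+.5)/s-.5+x,(v+.5)/s-.5+y))
s=k(4.2,245,130);d=k(4.2,185,125);w1=k(2.5,170,164);w2=k(2.5,135,40)
sc=[(S,s(48,244),0,-1),(S,s(253,366),1,-1),(S,s(326,290),1,1),(D,d(108,351),0,-1),(D,d(364,252),1,-1),(D,d(50,260),0,1),
 (a,w1(108,360),1,-1),(a,w1(287,360),1,1),(b,w2(130,415),1,-1),(b,w2(328,415),1,1),(a,w1(95,0),0,-1),(a,w1(297,0),0,1)]
def B(p,X):
    x,y,z,yaw=p[:4]; return np.array([x,y,z])+Rn.from_euler('zy',[yaw,-np.pi/6]).apply(X)
def res(p):
    r=[]
    u=np.array([np.cos(p[3]),np.sin(p[3]),0]);v=np.array([-u[1],u[0],0])
    for c,q,i,sg in sc: r.append(proj(c,np.r_[p[0],p[1],0]+u*p[4+i]+v*sg*p[6]+np.r_[0,0,p[7]])-q)
    r.append(proj(b,B(p,[0,0,0]))-w2(205.5,187)); r.append(proj(S,B(p,[0,0,0]))-s(183,183))
    o=[p[8],p[9],p[10]]
    for sg in(-1,1):
        X=B(p,[88,sg*p[8],p[9]])
        r.append(proj(b,X)-w2(*[(122,436),(281,435)][sg>0]))
        r.append(proj(S,X)-s(*[(254,219),(293,183)][sg>0])); r.append(proj(D,X)-d(*[(320,121),(282,78)][sg>0]))
    return np.concatenate(r)
q=least_squares(res,[540,166,100,.28,-80,120,40,8,25,-10,0],loss='soft_l1')
print(q.x.round(3)); print(res(q.x).reshape(-1,2).round(1).tolist())
E
python3 fit.py
```

```text
[ 5.38317e+02  1.66082e+02  1.03851e+02  2.73000e-01 -8.83140e+01
  1.15568e+02  5.01700e+01  1.14610e+01  2.81610e+01 -1.59020e+01
  0.00000e+00]
[[0.9, -0.8], [-0.0, 0.2], [-0.0, 0.2], [1.4, -0.7], [0.4, -0.1], [1.3, -0.8], [-0.2, -0.5], [-0.1, -0.4], [0.1, -0.0], [-0.2, 0.6], [-0.4, -0.5], [0.1, -0.5], [-0.4, 0.4], [-0.8, -1.3], [0.3, -0.3], [-0.5, 0.1], [-0.1, -0.9], [0.3, -0.1], [0.9, 0.7], [0.1, 0.1]]
```

```bash
python3 -c "
from h import *
print(go((590,-190,400),3.07))"
echo '92,4,-12,1.2,0.7 | 92,8,-24,2.4,1.4 | 92,12,-36,3.6,2.1 | 92,16,-48,4.8,2.8 | 92,20,-60,5.6,3.52' | python3 shift.py
python3 -c "
from h import *
print(go((590,-190,400),3.07),go((640,-230,400),3.07))"
```

```text
([107.4, -387.9, 29.8], 0.351)
time: 2.68
tool_pos: [572.3, -100.7, 403.0]
tcp_rot: [3.142, 0.001, 3.066]
contact_force: [1.4, 0.3, 0.3]
grip_width: 92.0
finger_force: 0.0
([-24.5, -87.7, 3.0], -0.004) ([-77.3, -123.8, 3.1], -0.004)
```

Scaled: -88 mm is -17.6, -50 mm is -10.

```bash
echo '92,-2.4,-10,0.6,0 | 92,-4.8,-17.6,0.6,0 | 92,-4.8,-17.6,0.6,0' | python3 shift.py
python3 -c "
from h import *
snap('wrist','w3')"
echo '92,-10,0,0,0 | 92,-12,-6,0,0 | 92,-12,-6,0,0' | python3 shift.py
python3 -c "
from h import *
snap('wrist','w4')
a=load('w3');b=load('w4')
for c in(a,b): print(proj(c,(485,-201,60)),proj(c,(619,-210,60)))
cv2.imwrite('pics/w34.png',np.hstack([crop(a,170,60,140,200,2.8),crop(b,155,20,140,200,2.8)]))"
```

```text
time: 3.05
tool_pos: [590.3, -191.1, 399.5]
tcp_rot: [-3.141, 0.0, 3.064]
contact_force: [-0.4, 0.5, 0.6]
grip_width: 91.7
finger_force: 0.0
time: 3.48
tool_pos: [648.9, -222.9, 399.1]
tcp_rot: [3.141, -0.0, 3.068]
contact_force: [-0.3, 0.2, 0.2]
grip_width: 91.7
finger_force: 0.0
[233.08501127  65.53304545] [236.53571816 205.37509658]
[263.75851224  -9.0396239 ] [263.46872756 146.28733639]
```

View pics/w34.png

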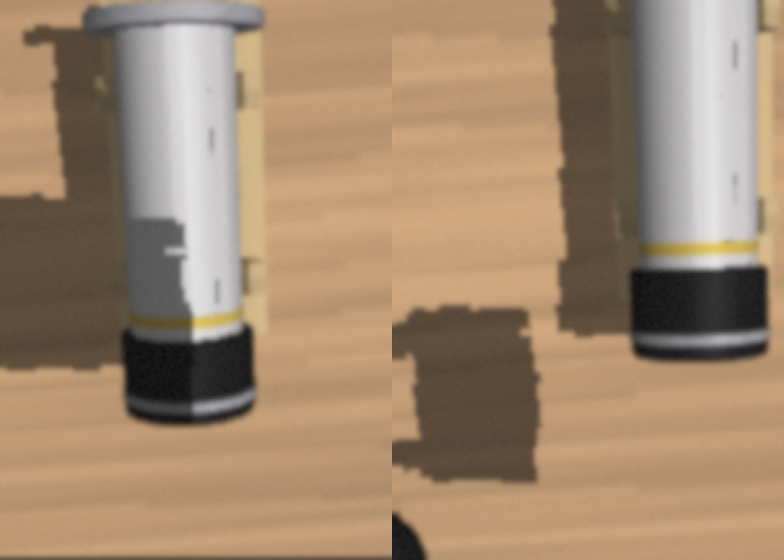

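```bash
python3 -c "
from h import *
a=load('w3');b=load('w4')
k=lambda s,x,y:(lambda u,v:((u+.5)/s-.5+x,(v+.5)/s-.5+y))
A=k(2.8,170,60);B=k(2.8,155,20)
print('ring(crown)',tri([(a,A(186.5,323)),(b,B(305.5,250))]))
print('head start',tri([(a,A(188.5,338)),(b,B(307.5,269))]))
def pl(c,uv,z):
    d=c['R'].T@np.linalg.inv(c['K'])@np.r_[uv,1.];o=-c['R'].T@c['t'];return (o+d*(z-o[2])/d[2]).round(1)
print('axis', pl(a,A(174,8),90),pl(a,A(175,30),60),pl(a,A(186,322),60),pl(a,A(188,345),60),pl(b,B(303,20),60),pl(b,B(305.5,247),60))
print('ring z80',pl(a,A(186.5,323),80),pl(b,B(305.5,250),80),'head z84',pl(a,A(188.5,334),84),pl(b,B(307.5,267),84),'flange top',pl(a,A(174,3),90),pl(a,A(174,28),82))
"
```

```text
ring(crown) (array([ 584. , -207.1,   74.1]), np.float64(0.8))
head start (array([ 590. , -206.9,   71.2]), np.float64(0.6))
axis [ 485.9 -200.3   90. ] [ 489.1 -202.2   60. ] [ 587.  -207.5   60. ] [ 595.4 -207.6   60. ] [ 513.2 -203.6   60. ] [ 582.9 -207.3   60. ]
ring z80 [ 583.1 -206.    80. ] [ 583.5 -208.    80. ] head z84 [ 586.  -205.4   84. ] [ 588.7 -207.8   84. ] flange top [ 484.5 -200.2   90. ] [ 490.6 -201.3   82. ]
```

```bash
python3 -c "
from h import *
print(go((535,-204.6,280),3.087),go((535,-204.6,219),3.087))"
```

```text
([114.6, 9.0, 119.3], -0.019) ([114.5, 9.0, 180.3], -0.019)
```

Scaled: 125 mm is 25, 114.5 mm is 22.9, -0.02 rad is -0.2.

```bash
echo '92,12,1,4,-0.2 | 92,22.9,1.8,10,-0.2 | 92,22.9,1.8,20,-0.2 | 92,22.9,1.8,25,-0.2 | 92,22.9,1.8,25,-0.2' | python3 shift.py
python3 -c "
from h import *
print(go((535,-204.6,219),3.087))"
```

```text
time: 4.15
tool_pos: [534.4, -204.0, 273.4]
tcp_rot: [3.14, -0.003, 3.089]
contact_force: [1.1, -0.2, 0.8]
grip_width: 91.9
finger_force: 0.0
([-0.8, -0.7, 54.4], 0.002)
```

```bash
echo '92,-0.1,-0.1,6,0 | 92,-0.1,-0.1,10.8,0 | 92,-0.1,-0.1,10.8,0 | 60,-0.1,-0.1,10.8,0 | 44,-0.1,-0.1,10.8,0' | python3 shift.py
echo '30,0,0,0,0 | 30,0,0,0,0 | 30,0,0,0,0' | python3 shift.py
```

```text
time: 4.78
tool_pos: [536.4, -206.3, 221.9]
tcp_rot: [-3.14, 0.003, 3.088]
contact_force: [0.7, -0.2, 0.0]
grip_width: 76.2
finger_force: 0.0
time: 5.15
tool_pos: [535.9, -206.3, 220.3]
tcp_rot: [3.142, 0.0, 3.088]
contact_force: [-0.3, 0.5, 0.4]
grip_width: 46.5
finger_force: 0.0
```

Scaled: -60 mm is -12, -30 mm is -6.

```bash
echo '30,0,0,0,0 | 30,0,0,0,0 | 30,0,0,0,0 | 30,0,0,0,0' | python3 shift.py
echo '30,0,0,-2,0 | 30,0,0,-6,0 | 30,0,0,-12,0 | 30,0,0,-12,0' | python3 shift.py
```

```text
time: 5.65
tool_pos: [535.9, -206.0, 220.2]
tcp_rot: [3.141, -0.0, 3.088]
contact_force: [0.2, 3.6, 2.3]
grip_width: 39.0
finger_force: 30.0
time: 6.15
tool_pos: [536.5, -206.9, 282.4]
tcp_rot: [-3.139, 0.005, 3.088]
contact_force: [-0.9, -0.5, -3.2]
grip_width: 39.0
finger_force: 30.0
```

```bash
python3 -c "
from h import *
print(go((596.1,182.3,384),3.4146))"
```

```text
([-39.0, 391.6, -102.4], -0.327)
```

Scaled: 215 mm is 43, 165 mm is 33, -0.24 rad is -2.4.

```bash
echo '30,0,4,-4,0 | 30,-1,13,-9,-0.5 | 30,-2,23,-14,-1.2 | 30,-3.2,33,-18,-1.8 | 30,-4.4,43,-20.4,-2.4' | python3 shift.py
python3 -c "
from h import *
print(go((596.1,182.3,384),3.4146))"
```

```text
time: 6.78
tool_pos: [569.2, 9.8, 383.2]
tcp_rot: [3.141, 0.0, -2.953]
contact_force: [1.1, 0.3, -2.8]
grip_width: 39.7
finger_force: 30.0
([-58.8, 164.4, -0.8], -0.084)
```

Scaled: 160 mm is 32, 140 mm is 28, -0.084 rad is -0.84.

```bash
echo '30,-4,9,0,-0.3 | 30,-7.6,19,0,-0.6 | 30,-10,28,0,-0.84 | 30,-11.6,32,0,-0.84 | 30,-11.6,32,0,-0.84' | python3 shift.py
python3 -c "
from h import *
print(go((596.1,182.3,324),3.4146))"
```

```text
time: 7.4
tool_pos: [596.4, 176.9, 381.7]
tcp_rot: [3.142, -0.001, -2.869]
contact_force: [-0.7, -0.1, -3.6]
grip_width: 39.0
finger_force: 30.0
([-1.2, 5.3, 57.7], -0.0)
```

Scaled: 57 mm is 11.4, 45 mm is 9.

```bash
echo '30,-0.2,1.06,5,0 | 30,-0.2,1.06,9,0 | 30,-0.2,1.06,11.4,0 | 30,-0.2,1.06,11.4,0 | 30,-0.2,1.06,11.4,0' | python3 shift.py
echo '30,0,0,0.8,0 | 30,0,0,1.6,0 | 30,0,0,1.6,0' | python3 shift.py
echo '30,0,0,0.6,0 | 30,0,0,1.2,0 | 30,0,0,1.2,0' | python3 shift.py
```

```text
time: 8.02
tool_pos: [596.7, 180.2, 326.2]
tcp_rot: [-3.141, 0.002, -2.872]
contact_force: [0.1, -0.5, -2.9]
grip_width: 39.3
finger_force: 30.0
time: 8.4
tool_pos: [596.3, 180.6, 316.8]
tcp_rot: [3.142, -0.001, -2.871]
contact_force: [0.0, -0.7, -2.6]
grip_width: 39.1
finger_force: 30.0
time: 8.78
tool_pos: [596.3, 180.6, 310.8]
tcp_rot: [3.141, -0.001, -2.871]
contact_force: [0.3, 0.2, -2.7]
grip_width: 39.2
finger_force: 30.0
```

Scaled: 2 mm is 0.4, 4 mm is 0.8.

```bash
echo '30,0,0.32,0.4,0 | 30,0,0.32,0.8,0 | 30,0,0.32,0.8,0' | python3 shift.py
echo '30,0,0,0.4,0 | 30,0,0,0.8,0 | 30,0,0,0.8,0' | python3 shift.py
echo '30,0,0,0.4,0 | 30,0,0,0.6,0 | 30,0,0,0.6,0' | python3 shift.py
```

```text
time: 9.15
tool_pos: [596.2, 181.9, 308.0]
tcp_rot: [-3.141, 0.002, -2.871]
contact_force: [-0.8, -2.5, 2.1]
grip_width: 39.5
finger_force: 30.0
time: 9.52
tool_pos: [595.8, 181.8, 304.3]
tcp_rot: [-3.141, 0.0, -2.871]
contact_force: [-4.4, -2.9, 6.9]
grip_width: 39.3
finger_force: 30.0
time: 9.9
tool_pos: [595.6, 181.7, 301.2]
tcp_rot: [-3.141, -0.001, -2.871]
contact_force: [-5.5, -4.3, 6.9]
grip_width: 38.9
finger_force: 30.0
```

Scaled: 4 mm is 0.8, 2 mm is 0.4.

```bash
echo '30,0,0,0.4,0 | 30,0,0,0.8,0 | 30,0,0,0.8,0' | python3 shift.py
echo '30,0,0,0.4,0 | 30,0,0,0.8,0 | 30,0,0,0.8,0' | python3 shift.py
python3 - <<'E'
from h import *
S=snap("scene","s5");D=snap("side","d5");W=snap("wrist","w5")
cv2.imwrite("pics/t5.png",np.hstack([crop(S,245,130,95,95,4.2),crop(D,185,115,95,95,4.2)]))
E
```

```text
time: 10.28
tool_pos: [595.5, 181.7, 297.1]
tcp_rot: [-3.141, -0.001, -2.871]
contact_force: [-5.7, -2.8, 6.6]
grip_width: 39.5
finger_force: 30.0
time: 10.65
tool_pos: [595.5, 181.6, 296.0]
tcp_rot: [-3.14, 0.001, -2.871]
contact_force: [-11.3, -6.5, 23.6]
grip_width: 39.2
finger_force: 30.0
```

View pics/t5.png

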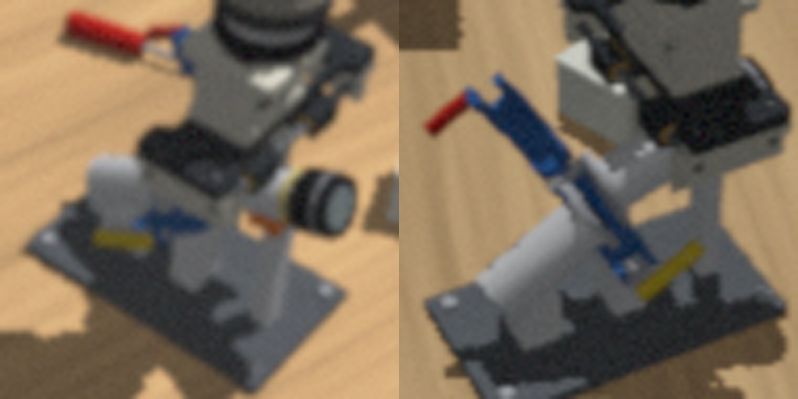

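Run:
```python
from h import *
S=load("s5");D=load("d5")
o=bot.get_obs();R=Rn.from_euler("xyz",o["tcp_rot"]).as_matrix();g=o["tool_pos"]+R@[0,0,159];print(g)
u=np.array([np.cos(.273),np.sin(.273),0]);v=np.array([-u[1],u[0],0])
ims=[]
for c,x,y in((S,285,150),(D,215,130)):
    im=crop(c,x,y,66,66,6)
    for th,col in((20,(0,0,255)),(30,(0,255,0))):
        t=np.radians(th);ax=u*np.cos(t)+np.r_[0,0,np.sin(t)];n=np.cross(ax,v)
        for s,r in((0,30),(6,30),(106,24),(136,24)):
            P=[g+ax*(s-53)+r*(np.cos(a)*v+np.sin(a)*n) for a in np.linspace(0,6.28,40)]
            q=np.array([(proj(c,p)-[x,y]+.5)*6 for p in P]).astype(int)
            cv2.polylines(im,[q],True,col,1)
    ims.append(im)
cv2.imwrite("pics/o5.png",np.hstack(ims))
```

```text
[595.7014871  181.50064437 137.01955544]
```

View pics/o5.png

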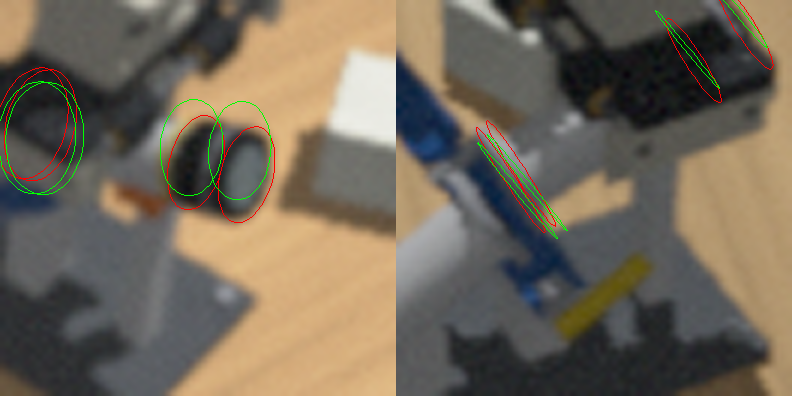

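The rows are not in the units I measure in: shifts go in units of 5 mm and turns go in units of 0.1 rad. I convert before sending: -7 mm is -1.4, -8 mm is -1.6.

```bash
echo '30,0,0,-0.8,0 | 30,0,0,-1.6,0 | 30,-0.8,0,-1.6,0 | 30,-1.4,0.1,-1.6,0 | 30,-1.4,0.1,-1.6,0' | python3 shift.py
echo '30,0,0,0.4,0 | 30,0,0,0.8,0 | 30,0,0,0.8,0' | python3 shift.py
echo '30,0,0,0.2,0 | 30,0,0,0.4,0 | 30,0,0,0.4,0' | python3 shift.py
echo '30,0,0,0.2,0 | 30,0,0,0.4,0 | 30,0,0,0.4,0' | python3 shift.py
```

```text
time: 11.42
tool_pos: [602.7, 184.0, 299.8]
tcp_rot: [-3.141, -0.002, -2.871]
contact_force: [-2.6, -4.5, 0.2]
grip_width: 39.2
finger_force: 30.7
time: 11.8
tool_pos: [602.5, 183.8, 297.8]
tcp_rot: [-3.14, -0.0, -2.871]
contact_force: [-7.2, -5.8, 11.9]
grip_width: 39.1
finger_force: 30.9
time: 12.18
tool_pos: [602.5, 183.8, 296.3]
tcp_rot: [-3.14, 0.0, -2.872]
contact_force: [-8.6, -6.1, 13.6]
grip_width: 39.0
finger_force: 31.0
time: 12.55
tool_pos: [602.5, 183.7, 294.7]
tcp_rot: [-3.14, 0.001, -2.871]
contact_force: [-9.7, -6.8, 16.2]
grip_width: 39.2
finger_force: 31.2
```

```bash
cat > tilt.py <<'E'
from h import *
import sys
from scipy.spatial import ConvexHull
def mask(c,P,f=8):
    q=np.array([(proj(c,p)) for p in P])*f; m=np.zeros((384*1,512),np.float32)
    h=cv2.convexHull(q.astype(np.float32)); m=np.zeros((384,512),np.uint8); cv2.fillConvexPoly(m,np.round(h).astype(np.int32),1,cv2.LINE_8,3); return m>0
def tilt(c,o,gx=53,yaw=.273):
    g=o["tool_pos"]+Rn.from_euler("xyz",o["tcp_rot"]).as_matrix()@[0,0,159]
    u=np.array([np.cos(yaw),np.sin(yaw),0]);v=np.array([-u[1],u[0],0]);G=cv2.cvtColor(c["color"],cv2.COLOR_RGB2GRAY).astype(float)
    out=[]
    for th in np.arange(0,44,1.):
      for d in (-3,0,3):
        t=np.radians(th);ax=u*np.cos(t)+np.r_[0,0,np.sin(t)];n=np.cross(ax,v)
        H=lambda s0,s1,r:[g+ax*(s-gx+d)+r*(np.cos(a)*v+np.sin(a)*n) for s in(s0,s1) for a in np.linspace(0,6.28,24)]
        i=mask(c,H(107,135,23.5));e=mask(c,H(103,142,31))&~mask(c,H(106,137,25)) 
        out.append((G[i].mean()-G[e].mean(),th,d))
    return sorted(out)[:4]
if __name__=="__main__":
    if len(sys.argv)>1:
        c=load("s5"); o=dict(tool_pos=np.array([595.5,181.6,296]),tcp_rot=np.array([3.1416,0,-2.871]));print("s5",tilt(c,o))
    print(tilt(bot.capture("scene"),bot.get_obs()))
E
python3 tilt.py 1
```

```text
s5 [(np.float64(-86.80897435897437), np.float64(19.0), -3), (np.float64(-85.72240908647753), np.float64(18.0), -3), (np.float64(-85.15004920887274), np.float64(17.0), -3), (np.float64(-83.48273773470623), np.float64(16.0), -3)]
[(np.float64(-67.99173057377806), np.float64(28.0), -3), (np.float64(-67.75091575091575), np.float64(27.0), -3), (np.float64(-66.44473434535104), np.float64(26.0), -3), (np.float64(-66.18389635056302), np.float64(29.0), -3)]
```

Scaled: 1 mm is 0.2.

```bash
echo '30,0,0,0.2,0 | 30,0,0,0.2,0' | python3 shift.py
python3 tilt.py
echo '30,0,0,0.2,0 | 30,0,0,0.2,0' | python3 shift.py
python3 tilt.py
```

```text
time: 12.85
tool_pos: [602.5, 183.8, 293.9]
tcp_rot: [-3.14, 0.001, -2.871]
contact_force: [-9.3, -6.8, 17.8]
grip_width: 39.5
finger_force: 31.4
[(np.float64(-66.33313108159734), np.float64(31.0), -3), (np.float64(-64.57246376811594), np.float64(30.0), -3), (np.float64(-64.41591198610305), np.float64(29.0), -3), (np.float64(-63.71595071595071), np.float64(28.0), -3)]
time: 13.15
tool_pos: [602.5, 183.7, 293.3]
tcp_rot: [-3.14, 0.001, -2.871]
contact_force: [-10.0, -6.8, 18.7]
grip_width: 39.4
finger_force: 31.6
[(np.float64(-66.41760178471834), np.float64(33.0), -3), (np.float64(-65.97344973449734), np.float64(32.0), -3), (np.float64(-63.80523773201118), np.float64(31.0), -3), (np.float64(-62.56006062902614), np.float64(30.0), -3)]
```

```bash
echo '30,1,0,-1.8,0 | 30,2.8,0,-4.8,0 | 30,4.5,0,-7.8,0 | 30,4.5,0,-7.8,0' | python3 shift.py
python3 tilt.py
echo '30,1.3,0,0.74,0 | 30,2.4,0,1.4,0 | 30,2.4,0,1.4,0' | python3 shift.py
python3 - <<'E'
from h import *
from tilt import tilt
W=snap("wrist","w6");o=bot.get_obs();np.save("o6",np.r_[o["tool_pos"],o["tcp_rot"]])
S=snap("scene","s6");D=snap("side","d6");print(tilt(S,o))
print(proj(W,(538.3,166.1,100)),proj(W,(523.9,162.0,126)))
print((-W['R'].T@W['t']).round(0))
cv2.imwrite("pics/w6.png",np.hstack([crop(W,150,60,215,250,1.9),crop(S,265,130,95,95,4.1)[:,:390]][:1]+[cv2.copyMakeBorder(crop(D,205,115,95,95,4.1),0,475-389,0,0,cv2.BORDER_CONSTANT)]))
E
```

```text
time: 13.7
tool_pos: [580.7, 178.5, 331.1]
tcp_rot: [-3.141, 0.003, -2.871]
contact_force: [0.5, -0.2, -3.1]
grip_width: 39.1
finger_force: 30.0
[(np.float64(-74.86574500768049), np.float64(29.0), -3), (np.float64(-74.36885560675883), np.float64(29.0), 0), (np.float64(-72.49602473498233), np.float64(31.0), 0), (np.float64(-72.32349813928762), np.float64(28.0), -3)]
time: 14.12
tool_pos: [568.8, 175.1, 321.4]
tcp_rot: [3.141, -0.002, -2.871]
contact_force: [0.5, 0.6, -2.4]
grip_width: 38.9
finger_force: 30.0
[(np.float64(-74.04587883057414), np.float64(27.0), -3), (np.float64(-73.52902813299231), np.float64(29.0), -3), (np.float64(-72.41688521723928), np.float64(30.0), -3), (np.float64(-71.6270352139341), np.float64(29.0), 0)]
[251.33552482 168.11932698] [250.81521047 149.81319034]
[501. 157. 302.]
```

View pics/w6.png

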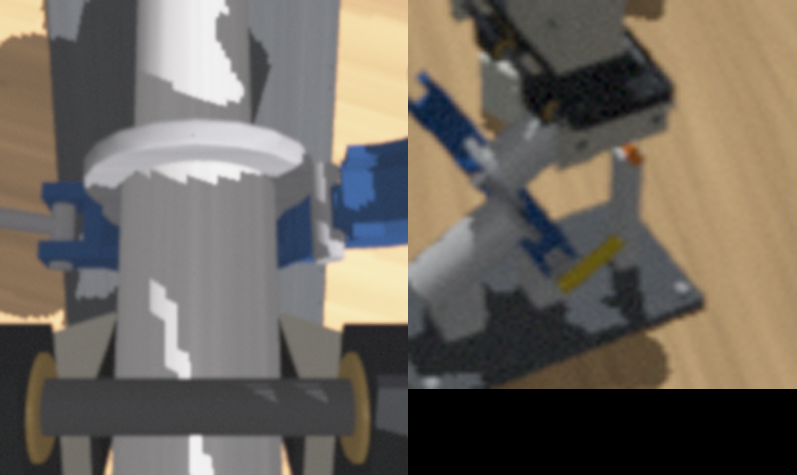

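Run:
```python
from h import *
W=load("w6");D=load("d6");p=np.load("o6.npy")
g=p[:3]+Rn.from_euler("xyz",p[3:]).as_matrix()@[0,0,159]
u=np.array([np.cos(.273),np.sin(.273),0]);v=np.array([-u[1],u[0],0])
d=g-[538.3,166.1,100];h=d@u
print("grip h,y,z",h,d@v,d[2],"boom x,z",h*.866+d[2]*.5,-h*.5+d[2]*.866)
for th in(26,30):
  for gx in(53,56):
    t=np.radians(th);ax=u*np.cos(t)+np.r_[0,0,np.sin(t)];n=np.cross(ax,v)
    r=[]
    for s in(0,6):
        q=np.array([proj(W,g+ax*(s-gx)+30*(np.cos(a)*v+np.sin(a)*n)) for a in np.linspace(0,6.28,90)]); r+=[q[:,1].min().round(1),((q[:,0].min()+q[:,0].max())/2).round(1),np.ptp(q[:,0]).round(1),q[q[:,0].argmin(),1].round(1)]
    print(th,gx,r)
print('observed outer apex',60+121/1.9,'inner',60+143/1.9,'cols',150+85/1.9,150+304/1.9)
```

```text
grip h,y,z 32.02957345709716 0.46105814551544877 62.775664190584024 boom x,z 59.12544270913815 38.34893846049719
26 53 [np.float64(129.3), np.float64(251.6), np.float64(122.5), np.float64(148.9), np.float64(143.4), np.float64(251.6), np.float64(123.4), np.float64(160.9)]
26 56 [np.float64(122.4), np.float64(251.6), np.float64(122.1), np.float64(143.0), np.float64(136.3), np.float64(251.6), np.float64(123.0), np.float64(154.9)]
30 53 [np.float64(128.3), np.float64(251.6), np.float64(119.7), np.float64(150.8), np.float64(141.6), np.float64(251.6), np.float64(120.9), np.float64(162.3)]
30 56 [np.float64(121.8), np.float64(251.6), np.float64(119.2), np.float64(145.2), np.float64(134.9), np.float64(251.6), np.float64(120.3), np.float64(156.6)]
observed outer apex 123.6842105263158 inner 135.26315789473685 cols 194.73684210526315 310.0
```

```bash
echo '30,0.18,-0.16,0.1,0 | 30,0.34,-0.16,0.2,0 | 30,0.34,-0.16,0.2,0' | python3 shift.py
echo '30,0.18,0,0.1,0 | 30,0.18,0,0.1,0' | python3 shift.py
echo '30,0.18,0,0.1,0 | 30,0.18,0,0.1,0' | python3 shift.py
echo '30,0.18,0,0.1,0 | 30,0.18,0,0.1,0' | python3 shift.py
```

```text
time: 14.65
tool_pos: [567.9, 174.0, 321.2]
tcp_rot: [3.142, 0.0, -2.871]
contact_force: [-0.4, 0.0, -3.7]
grip_width: 38.9
finger_force: 30.0
time: 14.9
tool_pos: [567.2, 173.8, 321.0]
tcp_rot: [3.142, 0.001, -2.871]
contact_force: [0.8, 0.2, -3.0]
grip_width: 39.2
finger_force: 30.0
time: 15.15
tool_pos: [566.6, 173.7, 321.0]
tcp_rot: [-3.142, 0.003, -2.871]
contact_force: [3.4, 2.5, 1.4]
grip_width: 39.1
finger_force: 30.0
time: 15.4
tool_pos: [566.1, 173.6, 321.1]
tcp_rot: [-3.142, 0.005, -2.871]
contact_force: [5.6, 2.8, 3.8]
grip_width: 39.5
finger_force: 30.0
```

Scaled: -2.4 mm is -0.48, -1.4 mm is -0.28.

```bash
echo '30,-0.48,0,-0.28,0 | 30,-0.48,0,-0.28,0 | 30,-1.48,0,1.46,0 | 30,-2.48,0,3.2,0 | 30,-2.48,0,3.2,0' | python3 shift.py
echo '30,-0.5,0,0.86,0 | 30,-0.8,0,1.38,0 | 30,-0.8,0,1.38,0' | python3 shift.py
echo '30,-0.2,0,0.34,0 | 30,-0.4,0,0.7,0 | 30,-0.4,0,0.7,0' | python3 shift.py
```

```text
time: 16.02
tool_pos: [577.6, 176.7, 302.5]
tcp_rot: [3.141, -0.001, -2.871]
contact_force: [2.3, 1.2, -2.5]
grip_width: 39.3
finger_force: 30.0
time: 16.4
tool_pos: [581.0, 177.7, 296.4]
tcp_rot: [3.141, -0.001, -2.871]
contact_force: [1.3, 0.6, -3.0]
grip_width: 39.7
finger_force: 30.0
time: 16.77
tool_pos: [583.0, 178.2, 293.0]
tcp_rot: [3.142, -0.001, -2.871]
contact_force: [1.0, 0.2, -2.9]
grip_width: 39.6
finger_force: 30.0
```

Scaled: -1.5 mm is -0.3, -1 mm is -0.2.

```bash
echo '30,-0.2,0,0.34,0 | 30,-0.3,0,0.52,0 | 30,-0.3,0,0.52,0' | python3 shift.py
echo '30,-0.1,0,0.18,0 | 30,-0.2,0,0.34,0 | 30,-0.2,0,0.34,0' | python3 shift.py
echo '30,-0.1,0,0.18,0 | 30,-0.1,0,0.18,0 | 30,-0.1,0,0.18,0' | python3 shift.py
```

```text
time: 17.15
tool_pos: [584.4, 178.6, 290.5]
tcp_rot: [3.141, -0.0, -2.871]
contact_force: [-0.7, 0.4, -2.9]
grip_width: 39.5
finger_force: 30.0
time: 17.52
tool_pos: [585.4, 178.9, 288.9]
tcp_rot: [3.142, -0.0, -2.871]
contact_force: [-0.2, -0.5, -2.5]
grip_width: 39.6
finger_force: 30.0
time: 17.9
tool_pos: [585.9, 179.0, 288.1]
tcp_rot: [3.142, -0.0, -2.871]
contact_force: [-0.4, -0.3, -3.1]
grip_width: 39.4
finger_force: 30.0
```

```bash
echo '30,-0.1,0,0.18,0 | 30,-0.2,0,0.34,0 | 30,-0.2,0,0.34,0' | python3 shift.py
echo '30,-0.1,0,0.18,0 | 30,-0.1,0,0.18,0' | python3 shift.py
echo '30,-0.1,0,0.18,0 | 30,-0.1,0,0.18,0' | python3 shift.py
```

```text
time: 18.27
tool_pos: [586.9, 179.3, 286.3]
tcp_rot: [3.142, -0.0, -2.871]
contact_force: [-0.8, -0.5, -2.9]
grip_width: 39.3
finger_force: 30.0
time: 18.52
tool_pos: [587.4, 179.4, 285.4]
tcp_rot: [3.142, -0.0, -2.871]
contact_force: [-0.0, -0.3, -3.5]
grip_width: 39.2
finger_force: 30.0
time: 18.77
tool_pos: [587.7, 179.4, 284.9]
tcp_rot: [-3.141, -0.0, -2.871]
contact_force: [-2.0, -1.2, 1.0]
grip_width: 39.3
finger_force: 30.0
```

```bash
echo '30,-0.1,0,0.18,0 | 30,-0.1,0,0.18,0' | python3 shift.py
echo '30,0.18,0,0.1,0 | 30,0.18,0,0.1,0' | python3 shift.py
echo '30,0.18,0,0.1,0 | 30,0.18,0,0.1,0' | python3 shift.py
python3 tilt.py
```

```text
time: 19.02
tool_pos: [587.9, 179.5, 284.8]
tcp_rot: [-3.141, -0.001, -2.871]
contact_force: [-6.5, -2.7, 6.9]
grip_width: 39.5
finger_force: 30.0
time: 19.27
tool_pos: [587.5, 179.3, 284.8]
tcp_rot: [-3.141, 0.002, -2.871]
contact_force: [-4.2, -2.6, 7.8]
grip_width: 39.3
finger_force: 30.0
time: 19.52
tool_pos: [587.1, 179.3, 284.7]
tcp_rot: [-3.141, 0.004, -2.871]
contact_force: [-1.3, -1.6, 8.1]
grip_width: 39.4
finger_force: 30.0
[(np.float64(-69.94506895900246), np.float64(31.0), 0), (np.float64(-69.93579828132067), np.float64(30.0), 0), (np.float64(-69.71279571421798), np.float64(30.0), -3), (np.float64(-69.60839366073175), np.float64(28.0), -3)]
```

```bash
echo '30,0.18,0,0.1,0 | 30,0.18,0,0.1,0' | python3 shift.py
echo '30,0.18,0,0.1,0 | 30,0.18,0,0.1,0' | python3 shift.py
echo '30,0.18,0,0.1,0 | 30,0.18,0,0.1,0' | python3 shift.py
```

```text
time: 19.82
tool_pos: [586.7, 179.2, 284.7]
tcp_rot: [-3.141, 0.006, -2.871]
contact_force: [0.5, -1.0, 10.5]
grip_width: 39.1
finger_force: 30.0
time: 20.08
tool_pos: [586.2, 179.0, 284.6]
tcp_rot: [-3.141, 0.008, -2.871]
contact_force: [1.2, 0.4, 9.6]
grip_width: 39.4
finger_force: 30.0
time: 20.32
tool_pos: [585.9, 178.9, 284.6]
tcp_rot: [-3.141, 0.011, -2.871]
contact_force: [4.3, 0.5, 10.0]
grip_width: 39.0
finger_force: 30.0
```

```bash
echo '46,0,0,0,0 | 56,0,0,0,0 | 64,0,0,0,0 | 64,0,0,0,0' | python3 shift.py
echo '64,-0.2,0,-2,0 | 64,-0.8,0,-8,0 | 64,-0.8,0,-16,0 | 64,-0.8,0,-20,0 | 64,-0.8,0,-20,0' | python3 shift.py
python3 - <<'E'
from h import *
S=snap("scene","s7");D=snap("side","d7");W=snap("wrist","w7");o=bot.get_obs()
print(o["tool_pos"],o["tcp_rot"],proj(W,(538.3,166.1,100)))
a=crop(S,245,130,95,95,4.0);b=crop(D,185,110,95,95,4.0);c=crop(W,160,100,190,110,2.1)
cv2.imwrite("pics/w7.png",np.vstack([np.hstack([a,b])[:,:760],cv2.copyMakeBorder(c[:220],0,0,0,max(0,760-c.shape[1]),cv2.BORDER_CONSTANT)[:,:760]]))
E
```

```text
time: 20.82
tool_pos: [583.9, 178.5, 280.9]
tcp_rot: [3.141, -0.0, -2.871]
contact_force: [0.1, 0.1, -1.7]
grip_width: 63.8
finger_force: 0.0
time: 21.45
tool_pos: [588.1, 179.6, 383.6]
tcp_rot: [-3.141, 0.005, -2.871]
contact_force: [-0.5, -0.3, -0.1]
grip_width: 63.6
finger_force: 0.0
[587.61218745 179.47624415 380.09292116] [ 3.14137152e+00 -1.90117617e-03 -2.87141629e+00] [252.8373938  129.30482811]
```

View pics/w7.png

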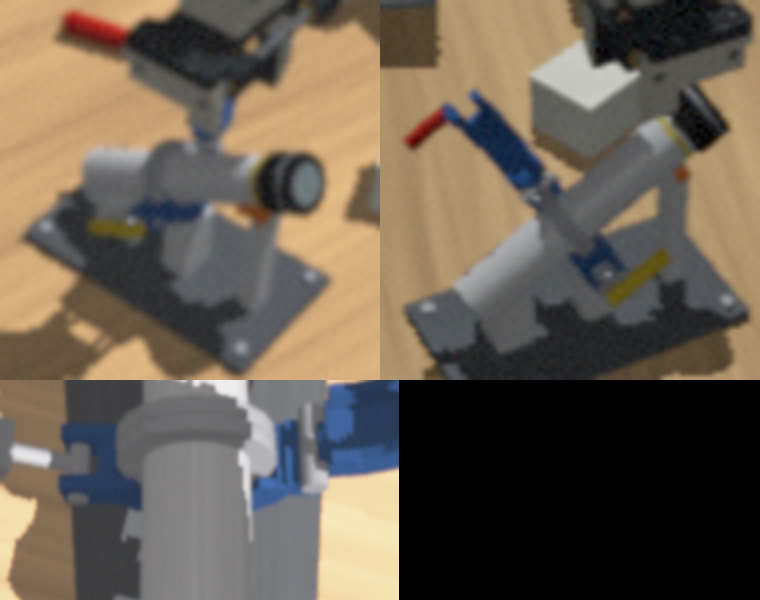

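```bash
cat > bars.py <<'E'
from h import *
from scipy.optimize import least_squares
O=np.array([538.3,166.1,100.]);YAW=.273;R=Rn.from_euler('zy',[YAW,-np.pi/6]).as_matrix()
W2=lambda X:O+R@np.asarray(X,float)
B2=lambda P:R.T@(np.asarray(P,float)-O)
cl=lambda f,x:[x,44+97*np.cos(np.radians(170.5)-f),97*np.sin(np.radians(170.5)-f)]
la=lambda f,x:[x,-46-48*np.sin(f),-14+48*np.cos(f)]
def blob(c,col,near,rad=25):
    h=cv2.cvtColor(c["color"],cv2.COLOR_RGB2HSV).astype(int);H,S,V=h[...,0],h[...,1],h[...,2]
    m=((H<8)|(H>172))&(S>140)&(V>70) if col=="red" else (abs(H-28)<6)&(S>150)&(V>60)
    yy,xx=np.nonzero(m);k=np.hypot(xx-near[0],yy-near[1])<rad
    p=np.c_[xx[k],yy[k]].astype(float);mu=p.mean(0);ev,E=np.linalg.eigh(np.cov(p.T));q=(p-mu)@E[:,1]
    return mu,len(p),mu+E[:,1]*q.min(),mu+E[:,1]*q.max()
def angle(fn,col,caps,f0,x0):
    obs=[(c,blob(c,col,proj(c,W2(fn(f0,x0))))) for c in caps]
    for c,b in obs: print(col,[np.round(t,1).tolist() for t in b],"pred",proj(c,W2(fn(f0,x0))).round(1))
    r=least_squares(lambda p:np.concatenate([proj(c,W2(fn(p[0],p[1])))-b[0] for c,b in obs]),[f0,x0])
    print("angle,xmid",r.x.round(3),"res",r.fun.round(1),"boom",np.round(fn(*r.x),1));return r.x
E
python3 - <<'E'
from bars import *
c=[load("s7"),load("d7")]
angle(cl,"red",c,1.75,-34); angle(la,"yellow",c,.95,30)
c=[bot.capture("scene"),bot.capture("side")]
E
```

```text
red [[269.1, 137.4], 80, [276.1, 139.7], [262.3, 135.0]] pred [287.1 137.8]
red [[195.8, 141.9], 33, [199.7, 138.7], [191.5, 145.6]] pred [194.7 141.4]
angle,xmid [  1.365 -44.927] res [ 8.2  3.1 -0.6  6.9] boom [-44.9  40.1  96.9]
yellow [[273.0, 186.7], 23, [280.0, 187.0], [268.0, 186.5]] pred [276.  181.1]
yellow [[248.8, 179.1], 54, [255.5, 173.4], [242.4, 184.5]] pred [249.3 171.1]
angle,xmid [ 1.314 15.78 ] res [-0.5 -0.2  0.4  0. ] boom [ 15.8 -92.4  -1.8]
```

Run:
```python
from bars import *
s,d=load("s7"),load("d7")
Y=[blob(c,"yellow",proj(c,W2(la(.95,30)))) for c in(s,d)]
for i,j in((0,0),(2,3),(2,2),(3,3),(3,2)):
    X,r=tri([(s,Y[0][i]),(d,Y[1][j])]);print(i,j,X,r,B2(X).round(1))
b=blob(s,"red",(285,137),7);print(b)
e=blob(d,"red",(195.8,142),8)
for f in(1.6,1.75,1.9,2.0):
    print(f,[[proj(c,W2(cl(f,x))).round(1).tolist() for x in(-50,-34,-17)] for c in(s,d)])
for f in(.8,1.0,1.1):
    print(f,[[proj(c,W2(la(f,x))).round(1).tolist() for x in(0,15,30,44)] for c in(s,d)])
s=load("w2");print([proj(s,W2(la(f,30))).round(0).tolist() for f in (.8,1,1.2)], [proj(load('w6'),W2(la(f,15))).round(0).tolist() for f in (.8,1,1.2)])
```

```text
0 0 [573.5  83.7 116. ] 0.3 [ 14.8 -89.7  -3.7]
2 3 [560.2 118.6  71.6] 6.5 [ -8.2 -47.  -35.5]
2 2 [594.1  94.2 125.1] 0.9 [ 39.2 -85.7  -6.2]
3 3 [554.4  78.5 103.4] 0.7 [ -8.6 -88.6  -5.1]
3 2 [587.4  57.2 153.2] 5.6 [  37.2 -123.5   21.5]bars.py:12: RuntimeWarning: Mean of empty slice.
  p=np.c_[xx[k],yy[k]].astype(float);mu=p.mean(0);ev,E=np.linalg.eigh(np.cov(p.T));q=(p-mu)@E[:,1]
  ret = um.true_divide(
  avg = a.mean(axis, **keepdims_kw)
bars.py:12: RuntimeWarning: Degrees of freedom <= 0 for slice
  p=np.c_[xx[k],yy[k]].astype(float);mu=p.mean(0);ev,E=np.linalg.eigh(np.cov(p.T));q=(p-mu)@E[:,1]
  c *= np.true_divide(1, fact)
  c *= np.true_divide(1, fact)
Traceback (most recent call last):
  File "bars.py", line 13, in blob
    return mu,len(p),mu+E[:,1]*q.min(),mu+E[:,1]*q.max()
                               ~~~~~^^
ValueError: zero-size array to reduction operation minimum which has no identity
```

Run:
```python
from bars import *
s,d,w=load("s7"),load("d7"),load("w7")
print("pin",[proj(c,W2([0,-46,-14])).round(1).tolist() for c in(s,d,w)])
for f in(.8,1.0,1.1,1.25,1.4):
    print(f,[[proj(c,W2(la(f,x))).round(1).tolist() for x in(-10,44)] for c in(s,d)],proj(w,W2([0,-46-35*np.sin(f),-14+35*np.cos(f)])).round(1),proj(w,W2([0,-46-20*np.sin(f),-14+20*np.cos(f)])).round(1))
for f in(1.6,1.75,1.9,2.0):
    print(f,[[proj(c,W2(cl(f,x))).round(1).tolist() for x in(-50,-17)] for c in(s,d)])
h=cv2.cvtColor(load("s7")["color"],cv2.COLOR_RGB2HSV).astype(int)
for c,n in((load("d7"),"d"),):
  print(blob(c,"red",(195.8,142),12))
c=load("w1")["color"];hh=cv2.cvtColor(c,cv2.COLOR_RGB2HSV).astype(int);m=((hh[...,0]<8)|(hh[...,0]>172))&(hh[...,1]>120)&(hh[...,2]>50);yy,xx=np.nonzero(m);print("w1 red",len(xx),xx.mean(),yy.mean(),xx.min(),xx.max(),yy.min(),yy.max())
for f in(1.6,1.75,1.9,2.0): print(f,[proj(load("w1"),W2(cl(f,x))).round(1).tolist() for x in(-50,-17)])
for n in("w1","w2"):
  c=load(n)["color"];hh=cv2.cvtColor(c,cv2.COLOR_RGB2HSV).astype(int);m=(abs(hh[...,0]-28)<5)&(hh[...,1]>170)&(hh[...,2]>60);yy,xx=np.nonzero(m)
  print(n,"yellow",len(xx), len(xx) and (xx.mean(),yy.mean(),xx.min(),xx.max(),yy.min(),yy.max()))
  for f in(.8,1,1.2): print(f,[proj(load(n),W2(la(f,x))).round(1).tolist() for x in(-10,44)])
```

```text
pin [[279.4, 182.9], [239.8, 176.3], [194.1, 135.3]]
0.8 [[[267.3, 178.1], [279.9, 179.1]], [[236.5, 178.6], [251.5, 165.8]]] [157.6 121. ] [174.3 127.5]
1.0 [[[266.7, 181.1], [279.3, 182.2]], [[238.7, 181.3], [253.8, 168.5]]] [152.7 124.1] [171.3 129.2]
1.1 [[[266.6, 182.6], [279.2, 183.8]], [[239.9, 182.6], [254.9, 169.8]]] [150.9 125.9] [170.3 130.1]
1.25 [[[266.6, 184.9], [279.1, 186.2]], [[241.5, 184.4], [256.4, 171.7]]] [149.3 128.6] [169.1 131.6]
1.4 [[[266.8, 187.2], [279.4, 188.5]], [[243.0, 186.1], [257.9, 173.4]]] [148.7 131.3] [168.6 133.1]
1.6 [[[280.7, 138.4], [288.0, 138.1]], [[191.4, 146.5], [200.2, 139.0]]]
1.75 [[[283.6, 137.9], [291.0, 137.6]], [[190.5, 145.0], [199.2, 137.6]]]
1.9 [[[286.5, 138.1], [293.8, 137.8]], [[190.1, 144.1], [198.6, 136.7]]]
2.0 [[[288.4, 138.6], [295.7, 138.3]], [[190.1, 143.8], [198.6, 136.5]]]
(array([195.84848485, 141.90909091]), 33, array([199.71427922, 138.66004266]), array([191.48468674, 145.57669173]))
w1 red 2476 391.3703554119548 86.75242326332796 327 424 4 239
1.6 [[333.7, 193.9], [337.5, 233.8]]
1.75 [[347.9, 194.9], [352.0, 234.0]]
1.9 [[359.6, 196.4], [363.9, 234.5]]
2.0 [[366.0, 197.7], [370.3, 235.0]]
w1 yellow 0 0
0.8 [[165.7, 253.1], [164.1, 312.5]]
1 [[160.4, 253.7], [158.6, 311.9]]
1.2 [[157.1, 254.3], [155.2, 311.1]]
w2 yellow 0 0
0.8 [[120.7, 89.0], [116.1, 150.0]]
1 [[115.6, 93.4], [110.8, 153.1]]
1.2 [[113.0, 98.4], [108.2, 156.6]]
```

Run:
```python
from bars import *
for f in(1.6,1.7): 
    b=W2(cl(f,-34));print(f,cl(f,-34),b.round(1))
b=W2(cl(1.65,-34))
print(go(b+[0,0,225]),go(b+[0,0,165]))
```

```text
1.6 [-34, np.float64(62.79630095266265), np.float64(95.16143688751727)] [447.7 217.4 157.6]
1.7 [-34, np.float64(72.202689117221), np.float64(92.8095271324953)] [446.7 226.5 154.3]
([124.1, 78.4, -0.8], 0.0) ([124.0, 78.4, 59.2], 0.0)
```

Scaled: 55 mm is 11, -15 mm is -3.

```bash
echo '80,0,0,-3,0 | 80,8,5,-4,0 | 80,17,11,-4,0 | 80,24.8,15.6,-2,0 | 80,24.8,15.6,0,0' | python3 shift.py
python3 - <<'E'
from bars import *
o=bot.get_obs();g=o["tool_pos"]+[0,0,-159];print(B2(g),go(W2(cl(1.65,-34))+[0,0,165]))
w=snap("wrist","w8");hh=cv2.cvtColor(w["color"],cv2.COLOR_RGB2HSV).astype(int)
m=(((hh[...,0]<8)|(hh[...,0]>172))&(hh[...,1]>120)&(hh[...,2]>50)).astype(np.uint8)
n,l,st,ce=cv2.connectedComponentsWithStats(m);print([(st[i].tolist(),ce[i].round(1).tolist()) for i in range(1,n) if st[i][4]>30])
for f in(1.5,1.6,1.7,1.8): print(f,[proj(w,W2(cl(f,x))).round(1).tolist() for x in(-50,-34,-17)])
E
```

```text
time: 22.32
tool_pos: [445.3, 222.4, 382.2]
tcp_rot: [3.141, 0.001, -2.869]
contact_force: [-0.0, -0.5, 0.3]
grip_width: 79.8
finger_force: 0.0
[ -3.04036822  59.30948887 153.20639422] ([-1.6, -0.9, 61.2], 0.0)
[([343, 0, 34, 67, 1721], [360.3, 30.4]), ([230, 193, 18, 56, 893], [238.8, 220.4])]
1.5 [[229.2, 191.1], [229.7, 214.9], [230.1, 241.0]]
1.6 [[243.3, 191.6], [244.0, 215.1], [244.7, 240.9]]
1.7 [[256.6, 192.4], [257.5, 215.5], [258.5, 240.9]]
1.8 [[268.9, 193.5], [269.9, 216.1], [271.1, 241.0]]
```

```bash
sed -i "s/'zy'/'ZY'/" fit.py bars.py; python3 fit.py
python3 - <<'E'
from bars import *
s,d,w=load("s7"),load("d7"),load("w8")
for f in(.8,1.0,1.1,1.25): print(f,[[proj(c,W2(la(f,x))).round(1).tolist() for x in(-10,44)] for c in(s,d)])
for f in(1.5,1.6,1.7,1.8,1.9): print(f,[proj(w,W2(cl(f,x))).round(1).tolist() for x in(-50,-34,-17)],[proj(d,W2(cl(f,x))).round(1).tolist() for x in(-50,-17)])
E
```

```text
[ 5.38430e+02  1.66226e+02  1.02917e+02  2.74000e-01 -8.84650e+01
  1.15400e+02  5.01730e+01  1.14660e+01  2.80420e+01 -1.63920e+01
  0.00000e+00]
[[0.9, -0.8], [0.0, 0.1], [-0.0, 0.1], [1.5, -0.7], [0.4, -0.2], [1.3, -0.8], [0.0, -0.4], [0.1, -0.5], [0.4, 0.0], [0.0, 0.5], [-0.4, -0.4], [0.1, -0.5], [-0.1, 0.6], [-0.8, -1.0], [0.2, -0.7], [-0.6, 1.2], [0.3, 0.1], [-0.3, 0.1], [0.6, -0.3], [-0.1, -0.7]]
0.8 [[[267.2, 181.5], [279.3, 182.6]], [[237.8, 181.9], [252.9, 169.3]]]
1.0 [[[266.9, 184.5], [279.0, 185.8]], [[240.0, 184.4], [255.1, 172.0]]]
1.1 [[[266.9, 186.0], [279.0, 187.3]], [[241.1, 185.7], [256.1, 173.2]]]
1.25 [[[267.2, 188.2], [279.2, 189.7]], [[242.6, 187.3], [257.6, 174.9]]]
1.5 [[211.8, 188.9], [210.9, 213.3], [210.0, 240.3]] [[192.6, 148.7], [201.6, 141.1]]
1.6 [[226.8, 189.5], [226.3, 213.7], [225.7, 240.6]] [[191.5, 147.0], [200.4, 139.5]]
1.7 [[241.4, 190.4], [241.2, 214.4], [240.9, 241.0]] [[190.7, 145.5], [199.5, 138.0]]
1.8 [[255.3, 191.7], [255.4, 215.4], [255.4, 241.5]] [[190.0, 144.3], [198.8, 136.8]]
1.9 [[268.2, 193.3], [268.5, 216.6], [268.8, 242.2]] [[189.6, 143.3], [198.3, 135.9]]
```

Run:
```python
from bars import *
for f in(1.69,): 
    b=W2(cl(f,-34));print(f,np.round(cl(f,-34),1),b.round(1));print(go(b+[0,0,205]),go(b+[0,0,165]),B2(bot.get_obs()["tool_pos"]-[0,0,159]))
```

```text
1.69 [-34.   71.3  93.1] [445.9 214.2 163.6]
([4.3, -6.4, 12.9], 0.0) ([4.3, -6.4, 52.9], 0.0) [ -0.82403716  77.67054192 141.93025548]
```

Scaled: 52 mm is 10.4, 32 mm is 6.4.

```bash
echo '60,0.8,-1.28,2.4,0 | 60,0.8,-1.28,6.4,0 | 60,0.8,-1.28,10.4,0 | 60,0.8,-1.28,10.4,0' | python3 shift.py
echo '30,0,0,0,0 | 5,0,0,0,0 | 5,0,0,0,0 | 5,0,0,0,0 | 5,0,0,0,0' | python3 shift.py
echo '5,0,0,0,0 | 5,0,0,0,0' | python3 shift.py
python3 -c "
from bars import *
o=bot.get_obs();print(B2(o['tool_pos']-[0,0,165]))"
```

```text
time: 22.98
tool_pos: [445.6, 213.6, 327.5]
tcp_rot: [-3.141, -0.004, -2.872]
contact_force: [-0.3, -0.6, -0.1]
grip_width: 59.7
finger_force: 0.0
time: 23.6
tool_pos: [445.3, 214.4, 329.4]
tcp_rot: [3.142, 0.0, -2.871]
contact_force: [0.5, -0.2, 0.2]
grip_width: 14.6
finger_force: 0.2
time: 23.85
tool_pos: [445.4, 214.4, 329.3]
tcp_rot: [3.142, 0.0, -2.871]
contact_force: [-0.2, -0.6, 0.2]
grip_width: 11.0
finger_force: 30.0
[-34.0843742   71.57747415  93.88789821]
```

Run:
```python
from bars import *
fs=np.r_[1.69,1.57,1.44,1.31,1.18,1.05,.92,.79,.66,.53,.40,.28,.18,.1,.05,0]
P=np.array([cl(f,0) for f in fs]);T=np.c_[.5*P[:,2],P[:,1],-.866*P[:,2]]
for i in range(0,15,5): print((T[i+1:i+6]-T[i]).round(1).tolist())
```

```text
[[1.3, -11.3, -2.2], [1.9, -23.9, -3.3], [1.7, -36.5, -3.0], [0.7, -48.9, -1.3], [-1.1, -61.0, 1.8]]
[[-2.6, -11.5, 4.4], [-5.9, -22.2, 10.2], [-9.8, -32.0, 17.0], [-14.4, -40.7, 24.9], [-19.5, -48.2, 33.7]]
[[-5.1, -5.6, 8.8], [-9.6, -9.4, 16.6], [-13.3, -11.7, 23.0], [-15.6, -12.9, 27.0], [-18.0, -13.8, 31.2]]
```

```bash
echo '5,0.26,-2.26,-0.44,0 | 5,0.38,-4.78,-0.66,0 | 5,0.34,-7.3,-0.6,0 | 5,0.14,-9.78,-0.26,0 | 5,-0.22,-12.2,0.36,0' | python3 shift.py
echo '5,-0.52,-2.3,0.88,0 | 5,-1.18,-4.44,2.04,0 | 5,-1.96,-6.4,3.4,0 | 5,-1.96,-6.4,3.4,0' | python3 shift.py
python3 -c "
from bars import *
o=bot.get_obs();print(B2(o['tool_pos']-[0,0,165]),cl(.79,-34))"
```

```text
time: 24.48
tool_pos: [462.9, 155.0, 327.4]
tcp_rot: [3.141, 0.0, -2.872]
contact_force: [-2.2, 1.6, 2.8]
grip_width: 11.4
finger_force: 30.0
time: 24.98
tool_pos: [481.4, 127.0, 309.6]
tcp_rot: [-3.141, -0.0, -2.872]
contact_force: [0.4, 0.8, -0.1]
grip_width: 11.3
finger_force: 30.0
[-34.30174209 -22.35152075  71.31881873] [-34, np.float64(-11.96418818011221), np.float64(79.22758131699457)]
```

Scaled: 25.5 mm is 5.1, -21.8 mm is -4.36.

```bash
echo '5,-0.92,-1.74,1.58,0 | 5,-1.94,-3.24,3.34,0 | 5,-2.96,-4.36,5.1,0 | 5,-2.96,-4.36,5.1,0' | python3 shift.py
echo '5,-0.9,-0.76,1.56,0 | 5,-1.3,-1,2.26,0 | 5,-1.3,-1,2.26,0' | python3 shift.py
echo '5,-0.34,-0.2,0.58,0 | 5,-0.34,-0.2,0.58,0' | python3 shift.py
python3 -c "
from bars import *
o=bot.get_obs();print(B2(o['tool_pos']-[0,0,165]),cl(0.1,-34),cl(0,-34))"
```

```text
time: 25.48
tool_pos: [501.4, 110.3, 284.1]
tcp_rot: [3.142, -0.0, -2.872]
contact_force: [1.5, 0.5, 0.2]
grip_width: 10.8
finger_force: 30.0
time: 25.85
tool_pos: [508.6, 107.3, 273.4]
tcp_rot: [-3.141, 0.0, -2.871]
contact_force: [-0.8, -1.5, 0.4]
grip_width: 10.9
finger_force: 30.0
time: 26.1
tool_pos: [510.4, 106.8, 270.6]
tcp_rot: [-3.141, 0.0, -2.871]
contact_force: [0.3, -4.0, 0.5]
grip_width: 11.0
finger_force: 30.0
[-34.33531237 -49.5955942   26.26046577] [-34, np.float64(-49.593458482241275), np.float64(25.480669719082698)] [-34, np.float64(-51.669703349111444), np.float64(16.009617768485732)]
```

Scaled: 5.2 mm is 1.04, -3 mm is -0.6.

```bash
echo '5,-0.3,-0.16,0.52,0 | 5,-0.6,-0.3,1.04,0 | 5,-0.6,-0.3,1.04,0' | python3 shift.py
echo '5,-0.2,-0.06,0.34,0 | 5,-0.2,-0.06,0.34,0' | python3 shift.py
echo '5,-0.2,-0.04,0.34,0 | 5,-0.2,-0.04,0.34,0' | python3 shift.py
python3 -c "
from bars import *
o=bot.get_obs();print(B2(o['tool_pos']-[0,0,165]))"
```

```text
time: 26.48
tool_pos: [513.8, 106.1, 265.2]
tcp_rot: [-3.141, 0.0, -2.871]
contact_force: [0.5, -4.1, 1.9]
grip_width: 11.0
finger_force: 30.0
time: 26.72
tool_pos: [514.9, 106.0, 263.6]
tcp_rot: [-3.141, 0.0, -2.871]
contact_force: [0.8, -5.2, 2.2]
grip_width: 10.7
finger_force: 30.0
time: 26.98
tool_pos: [515.9, 105.9, 261.9]
tcp_rot: [-3.141, -0.0, -2.871]
contact_force: [0.2, -6.4, 1.1]
grip_width: 11.3
finger_force: 30.0
[-34.28160809 -51.90629882  16.21969665]
```

Scaled: -1 mm is -0.2, 1.7 mm is 0.34.

```bash
echo '5,-0.2,-0.2,0.34,0 | 5,-0.2,-0.2,0.34,0' | python3 shift.py
echo '5,-0.2,0,0.34,0 | 5,-0.2,0,0.34,0' | python3 shift.py
echo '5,-0.2,0,0.34,0 | 5,-0.2,0,0.34,0' | python3 shift.py
python3 -c "
from bars import *
o=bot.get_obs();print(B2(o['tool_pos']-[0,0,165]))"
```

```text
time: 27.22
tool_pos: [517.0, 105.6, 260.2]
tcp_rot: [-3.142, 0.0, -2.872]
contact_force: [0.3, -5.4, 0.5]
grip_width: 11.2
finger_force: 30.0
time: 27.48
tool_pos: [518.0, 105.7, 258.6]
tcp_rot: [-3.141, -0.0, -2.871]
contact_force: [0.0, -6.7, 0.2]
grip_width: 11.0
finger_force: 30.0
time: 27.72
tool_pos: [518.5, 105.8, 257.8]
tcp_rot: [-3.141, -0.001, -2.871]
contact_force: [-4.1, -6.8, 10.7]
grip_width: 11.2
finger_force: 30.0
[-34.17590533 -52.72784683  11.388629  ]
```

```bash
echo '5,-0.2,0,0.34,0 | 5,-0.2,0,0.34,0' | python3 shift.py
echo '5,-0.2,0,0.34,0 | 5,-0.2,0,0.34,0' | python3 shift.py
python3 -c "
from bars import *
o=bot.get_obs();print(B2(o['tool_pos']-[0,0,165]))"
```

```text
time: 27.98
tool_pos: [519.0, 105.9, 257.3]
tcp_rot: [-3.14, -0.002, -2.871]
contact_force: [-11.0, -9.3, 22.0]
grip_width: 11.2
finger_force: 30.0
time: 28.22
tool_pos: [519.7, 106.1, 256.2]
tcp_rot: [-3.14, -0.002, -2.871]
contact_force: [-13.7, -9.6, 29.2]
grip_width: 11.0
finger_force: 30.0
[-33.91985212 -52.72922665   9.47164667]
```

The rows are not in the units I measure in: shifts go in units of 5 mm and turns go in units of 0.1 rad. I convert before sending: -42 mm is -8.4, -40 mm is -8.

```bash
echo '36,0.1,0,-0.4,0 | 36,0.1,0,-0.4,0 | 36,0.1,0,-2,0 | 36,0.1,0,-8,0 | 0,0.1,0,-8.4,0' | python3 shift.py
echo '0,0,0,0,0 | 0,0,0,0,0 | 0,0,0,0,0 | 0,0,0,0,0' | python3 shift.py
python3 -c "
from bars import *
o=bot.get_obs();print(B2(o['tool_pos']-[0,0,178]))
s,d=bot.capture('scene'),bot.capture('side')
print(blob(d,'red',proj(d,W2(cl(0,-34))),14));
for f in (0,.1):print([proj(d,W2(cl(f,x))).round(1).tolist() for x in(-50,-17)])"
```

```text
time: 28.85
tool_pos: [515.9, 106.6, 292.9]
tcp_rot: [3.139, -0.017, -2.87]
contact_force: [-13.2, -1.5, -8.9]
grip_width: 29.6
finger_force: 6.4
time: 29.35
tool_pos: [518.3, 109.1, 293.5]
tcp_rot: [3.135, -0.006, -2.871]
contact_force: [-5.9, 11.1, -6.8]
grip_width: 11.4
finger_force: 30.0
[-22.26617661 -49.53334833  30.71707108]
(array([222.0625, 179.6875]), 16, array([224.06106269, 178.07571585]), array([220.17144291, 181.21258393]))
[[222.7, 185.1], [231.7, 177.6]]
[[220.8, 183.1], [229.8, 175.6]]
```

Scaled: -60 mm is -12, -20 mm is -4.

```bash
echo '36,0,0,0,0 | 36,0,0,0,0 | 36,0,0,0,0 | 36,0,0,0,0' | python3 shift.py
echo '36,0,0,-4,0 | 36,0,0,-12,0 | 36,0,0,-12,0' | python3 shift.py
python3 -c "
from bars import *
o=bot.get_obs();print(B2(o['tool_pos']-[0,0,178]))
s,d=bot.capture('scene'),snap('side','d9')
for c in(s,d):
  print(blob(c,'red',proj(c,W2(cl(0.2,-34))),16));
  for f in (0,.1,.2,.3,.4):print(f,[proj(c,W2(cl(f,x))).round(1).tolist() for x in(-50,-17)])"
```

```text
time: 29.95
tool_pos: [520.5, 104.2, 296.1]
tcp_rot: [-3.136, -0.002, -2.871]
contact_force: [-2.9, -18.0, 3.5]
grip_width: 35.7
finger_force: 7.9
time: 30.32
tool_pos: [521.3, 106.8, 358.9]
tcp_rot: [-3.14, 0.008, -2.872]
contact_force: [-0.3, -0.7, 0.3]
grip_width: 35.8
finger_force: 0.0
[ 12.40620675 -52.56158269  86.26840095]
(array([267.  , 171.75]), 8, array([269.98156024, 172.14071461]), array([264.93714157, 171.47967545]))
0 [[265.0, 176.6], [271.9, 177.2]]
0.1 [[264.3, 173.8], [271.2, 174.3]]
0.2 [[263.8, 171.0], [270.7, 171.4]]
0.3 [[263.6, 168.0], [270.5, 168.4]]
0.4 [[263.5, 165.0], [270.4, 165.3]]
(array([224.24324324, 177.        ]), 37, array([228.53588289, 173.44031859]), array([219.76351679, 180.71482358]))
0 [[222.7, 185.1], [231.7, 177.6]]
0.1 [[220.8, 183.1], [229.8, 175.6]]
0.2 [[218.7, 180.9], [227.8, 173.4]]
0.3 [[216.5, 178.6], [225.7, 171.0]]
0.4 [[214.3, 176.1], [223.5, 168.5]]
```

```bash
echo '0,0,0,0,0 | 0,0,0,0,0 | 0,0,0,0,0 | 0,0,0,0,0 | 0,0,0,0,0' | python3 shift.py
python3 -c "
from bars import *
b=W2(cl(.17,-36));print(b,cl(.17,-36),go(b+[0,0,178+20]),go(b+[0,0,178+7]))"
```

```text
time: 31.05
tool_pos: [520.3, 106.7, 355.6]
tcp_rot: [3.141, 0.0, -2.871]
contact_force: [0.2, -0.3, -0.5]
grip_width: 0.5
finger_force: 0.0
[505.71647754 107.56495748 109.68203485] [-36, np.float64(-47.58205753390369), np.float64(31.964460543809494)] ([13.8, 4.8, 47.9], 0.0) ([13.8, 4.8, 60.9], 0.0)
```

Scaled: 3 mm is 0.6, 52 mm is 10.4.

```bash
echo '0,2.8,0.6,2,0 | 0,2.8,0.6,9.6,0 | 0,2.8,0.6,9.6,0 | 0,2.4,0.6,10.4,0 | 0,2.4,0.6,10.4,0' | python3 shift.py
echo '0,-0.4,0,0.7,0 | 0,-0.8,-0.1,1.4,0 | 0,-0.8,-0.1,1.4,0' | python3 shift.py
python3 -c "
from bars import *
o=bot.get_obs();print(B2(o['tool_pos']-[0,0,178]))"
```

```text
time: 31.68
tool_pos: [508.4, 106.4, 304.5]
tcp_rot: [-3.141, 0.002, -2.871]
contact_force: [-0.2, 0.1, 1.0]
grip_width: 0.4
finger_force: 0.0
time: 32.05
tool_pos: [512.0, 106.9, 296.4]
tcp_rot: [3.141, -0.0, -2.871]
contact_force: [-0.2, 0.5, 0.7]
grip_width: 0.3
finger_force: 0.0
[-26.58164837 -49.89205398  36.57187823]
```

Scaled: 5 mm is 1, 2 mm is 0.4.

```bash
echo '0,1,0,0.4,0 | 0,1,0,0.6,0 | 0,1,0,0.6,0' | python3 shift.py
echo '0,-0.3,-0.06,0.52,0 | 0,-0.6,-0.12,1.04,0 | 0,-0.6,-0.12,1.04,0' | python3 shift.py
echo '0,-0.3,-0.06,0.52,0 | 0,-0.6,-0.12,1.04,0 | 0,-0.6,-0.12,1.04,0' | python3 shift.py
python3 -c "
from bars import *
o=bot.get_obs();print(B2(o['tool_pos']-[0,0,178]))"
```

```text
time: 32.42
tool_pos: [507.0, 105.6, 293.6]
tcp_rot: [3.141, -0.0, -2.871]
contact_force: [-0.6, 0.2, 0.2]
grip_width: -0.1
finger_force: 0.0
time: 32.8
tool_pos: [510.2, 105.8, 288.1]
tcp_rot: [3.141, -0.0, -2.871]
contact_force: [-0.6, 0.1, -0.4]
grip_width: 0.4
finger_force: 0.0
time: 33.17
tool_pos: [513.1, 106.0, 283.3]
tcp_rot: [3.142, -0.0, -2.871]
contact_force: [-1.2, -1.2, 5.1]
grip_width: 0.7
finger_force: 2.3
[-32.34740037 -51.06194246  24.81612081]
```

Scaled: 1.7 mm is 0.34, -1 mm is -0.2.

```bash
echo '0,-0.2,-0.04,0.34,0 | 0,-0.2,-0.04,0.34,0' | python3 shift.py
echo '0,-0.2,0,0.34,0 | 0,-0.2,0,0.34,0' | python3 shift.py
python3 -c "
from bars import *
o=bot.get_obs();print(B2(o['tool_pos']-[0,0,178]))
for c in(bot.capture('scene'),bot.capture('side')): print(blob(c,'red',proj(c,W2(cl(0.05,-34))),16))"
```

```text
time: 33.42
tool_pos: [513.8, 106.1, 282.5]
tcp_rot: [3.142, -0.001, -2.871]
contact_force: [-6.5, -1.8, 13.2]
grip_width: 0.3
finger_force: 6.7
time: 33.67
tool_pos: [514.2, 106.3, 281.7]
tcp_rot: [-3.142, -0.002, -2.871]
contact_force: [-11.6, -1.9, 21.5]
grip_width: 0.3
finger_force: 11.8
[-32.1753267  -51.1087024   22.85850789]
(array([269., 178.]), 2, array([267., 178.]), array([271., 178.]))
(array([224.88888889, 184.44444444]), 9, array([225.68888889, 182.84444444]), array([224.08888889, 186.04444444]))
```

Scaled: -1 mm is -0.2, 1.7 mm is 0.34.

```bash
echo '0,-0.2,0,0.34,0 | 0,-0.2,0,0.34,0' | python3 shift.py
echo '0,0.6,0,-1,0 | 0,3,0,-5.2,0 | 0,7,0,-12,0 | 0,7,0,-12,0' | python3 shift.py
python3 -c "
from bars import *
for c in(bot.capture('scene'),bot.capture('side')):
  print(blob(c,'red',proj(c,W2(cl(0.05,-34))),16))
s,d=bot.capture('scene'),bot.capture('side')
angle(la,'yellow',[s,d],1.05,17)
O[2]=100
o=bot.get_obs();print(o['tool_pos'])
for f in(1.05,1.0):
  b=W2(la(f,30));print(la(f,30),b,go(b+[0,0,178+30]),go(b+[0,0,165]))"
```

```text
time: 34.02
tool_pos: [514.7, 106.5, 281.0]
tcp_rot: [-3.141, -0.002, -2.871]
contact_force: [-17.1, -4.0, 33.2]
grip_width: 0.6
finger_force: 17.1
time: 34.52
tool_pos: [482.2, 97.3, 340.2]
tcp_rot: [-3.141, 0.004, -2.871]
contact_force: [1.0, -0.7, -0.2]
grip_width: 0.5
finger_force: 0.0
(array([269.        , 177.41666667]), 12, array([266.        , 177.41666667]), array([272.        , 177.41666667]))
(array([228.19512195, 181.26829268]), 41, array([232.62633284, 177.55418667]), array([223.79886238, 184.95310357]))
yellow [[274.4, 186.8], 38, [280.2, 187.6], [267.9, 185.9]] pred [272.8 185.9]
yellow [[249.2, 178.6], 65, [255.9, 173.0], [242.3, 184.4]] pred [248.1 178.8]
angle,xmid [ 1.093 21.1  ] res [-0.7 -0.1  0.4 -0.2] boom [ 21.1 -88.6   8.1]
[482.5218944   97.36088553 337.16271429]
[30, np.float64(-87.63631482851281), np.float64(9.883410298802893)] [582.18854282  87.38175939 123.55928439] ([-93.4, -36.2, 5.5], 0.0) ([-93.4, -36.2, 48.5], 0.0)
[30, np.float64(-86.39060727077903), np.float64(11.934510681670709)] [580.86510288  88.30482345 125.33558943] ([-92.4, -35.0, 3.7], 0.0) ([-92.4, -35.0, 46.7], 0.0)
```

```bash
python3 -c "
from bars import *
b=W2([33,-122,8]);print(b,go(b+[0,0,168]))
fs=np.r_[1.08,.9,.72,.54,.36,.18,0];P=np.array([la(f,0) for f in fs]);T=np.c_[.5*P[:,2],P[:,1],-.866*P[:,2]]
print((T-T[0]).round(1).tolist())"
```

```text
[594.86242309  55.24508767 123.42820323] ([-97.1, -70.6, 45.6], 0.0)
[[0.0, 0.0, 0.0], [3.6, 4.7, -6.2], [6.7, 10.7, -11.7], [9.3, 17.7, -16.1], [11.1, 25.4, -19.3], [12.3, 33.7, -21.3], [12.7, 42.3, -22.0]]
```

Scaled: -97 mm is -19.4, -70.6 mm is -14.12.

```bash
echo '0,-8,-7,-1,0 | 0,-16,-14.12,-1,0 | 0,-19.4,-14.12,2,0 | 0,-19.4,-14.12,9.12,0 | 0,-19.4,-14.12,9.12,0' | python3 shift.py
echo '0,0,0.8,0,0 | 0,0,1.6,0,0 | 0,0,1.6,0,0' | python3 shift.py
python3 -c "
from bars import *
o=bot.get_obs();print(B2(o['tool_pos']-[0,0,168]))"
```

```text
time: 35.35
tool_pos: [594.0, 55.2, 288.5]
tcp_rot: [3.139, -0.008, -2.871]
contact_force: [0.7, 0.6, 0.2]
grip_width: 0.6
finger_force: 0.0
time: 35.72
tool_pos: [592.6, 63.4, 293.7]
tcp_rot: [-3.141, 0.002, -2.871]
contact_force: [0.1, -0.1, 0.0]
grip_width: 0.2
finger_force: 0.0
[  34.12889501 -113.51683351    9.99180649]
```

Scaled: 17.7 mm is 3.54, -14 mm is -2.8.

```bash
echo '0,0.4,0.94,-0.8,0 | 0,1,2.14,-1.8,0 | 0,1.6,3.54,-2.8,0 | 0,1.6,3.54,-2.8,0' | python3 shift.py
echo '0,0.4,1.6,-0.8,0 | 0,0.7,3.2,-1.4,0 | 0,0.7,3.2,-1.4,0' | python3 shift.py
python3 -c "
from bars import *
o=bot.get_obs();print(B2(o['tool_pos']-[0,0,168]))
angle(la,'yellow',[bot.capture('scene'),bot.capture('side')],.5,17)"
```

```text
time: 36.22
tool_pos: [579.8, 77.0, 308.5]
tcp_rot: [-3.139, 0.001, -2.871]
contact_force: [-1.6, -6.3, 5.5]
grip_width: 0.3
finger_force: 3.7
time: 36.6
tool_pos: [571.9, 91.9, 315.7]
tcp_rot: [-3.139, 0.001, -2.871]
contact_force: [-4.3, -5.4, 8.4]
grip_width: 0.4
finger_force: 3.9
[ 34.52241384 -80.54077861  35.19388759]bars.py:12: RuntimeWarning: Mean of empty slice.
  p=np.c_[xx[k],yy[k]].astype(float);mu=p.mean(0);ev,E=np.linalg.eigh(np.cov(p.T));q=(p-mu)@E[:,1]
  ret = um.true_divide(
  avg = a.mean(axis, **keepdims_kw)
bars.py:12: RuntimeWarning: Degrees of freedom <= 0 for slice
  p=np.c_[xx[k],yy[k]].astype(float);mu=p.mean(0);ev,E=np.linalg.eigh(np.cov(p.T));q=(p-mu)@E[:,1]
  c *= np.true_divide(1, fact)
  c *= np.true_divide(1, fact)
Traceback (most recent call last):
  File "bars.py", line 15, in angle
    obs=[(c,blob(c,col,proj(c,W2(fn(f0,x0))))) for c in caps]
            ~~~~^^^^^^^^^^^^^^^^^^^^^^^^^^^^^
  File "bars.py", line 13, in blob
    return mu,len(p),mu+E[:,1]*q.min(),mu+E[:,1]*q.max()
                               ~~~~~^^
ValueError: zero-size array to reduction operation minimum which has no identity
```

Scaled: -22 mm is -4.4, -10 mm is -2.

```bash
echo '0,0,-2,0,0 | 0,0,-4.4,0,0 | 0,0,-4.4,0,0' | python3 shift.py
python3 -c "
from bars import *
o=bot.get_obs();print(B2(o['tool_pos']-[0,0,168]))
for n in('scene','side'):
  c=snap(n,n+'L')
  try: print(n,blob(c,'yellow',proj(c,W2(la(.5,17))),22))
  except Exception: print('none')
  for f in(0,.2,.4,.6,.8,1.):print(f,[proj(c,W2(la(f,x))).round(1).tolist() for x in(-8,44)])
"
```

```text
time: 37.08
tool_pos: [578.7, 70.0, 313.2]
tcp_rot: [3.141, -0.0, -2.873]
contact_force: [0.3, -0.7, 0.2]
grip_width: 0.5
finger_force: 0.0
[  33.84854469 -103.39696597   32.70683767]
scene (array([281.5, 175. ]), 2, array([281., 175.]), array([282., 175.]))
0 [[272.9, 171.6], [284.6, 172.3]]
0.2 [[271.1, 173.5], [282.8, 174.3]]
0.4 [[269.6, 175.9], [281.2, 176.8]]
0.6 [[268.4, 178.6], [280.1, 179.6]]
0.8 [[267.7, 181.5], [279.3, 182.6]]
1.0 [[267.4, 184.5], [279.0, 185.8]]
side (array([238.17948718, 170.12820513]), 39, array([243.03830104, 166.04558287]), array([233.72906524, 173.86767574]))
0 [[230.3, 171.3], [244.7, 159.3]]
0.2 [[232.0, 173.5], [246.5, 161.5]]
0.4 [[234.0, 176.1], [248.5, 164.0]]
0.6 [[236.1, 178.7], [250.7, 166.7]]
0.8 [[238.4, 181.4], [252.9, 169.3]]
1.0 [[240.6, 184.0], [255.1, 172.0]]
```

Scaled: 8.7 mm is 1.74, -5 mm is -1.

```bash
echo '0,-1,0,1.74,0 | 0,-1,2.4,1.74,0 | 0,-1,3.6,1.74,0 | 0,-1,3.6,1.74,0' | python3 shift.py
echo '0,0,1,0,0 | 0,0,2,0,0 | 0,0,2,0,0' | python3 shift.py
echo '0,0,0.4,0,0 | 0,0,0.8,0,0 | 0,0,0.8,0,0' | python3 shift.py
python3 -c "
from bars import *
o=bot.get_obs();print(B2(o['tool_pos']-[0,0,168]))"
```

```text
time: 37.67
tool_pos: [578.1, 90.7, 304.9]
tcp_rot: [3.142, 0.0, -2.87]
contact_force: [-0.0, -0.1, -0.1]
grip_width: 0.3
finger_force: 0.0
time: 38.05
tool_pos: [575.6, 99.7, 305.0]
tcp_rot: [3.141, 0.0, -2.871]
contact_force: [0.0, -0.1, -1.0]
grip_width: 0.2
finger_force: 0.0
time: 38.42
tool_pos: [574.6, 103.3, 304.8]
tcp_rot: [-3.142, 0.0, -2.871]
contact_force: [0.3, -1.7, 0.9]
grip_width: 0.4
finger_force: 0.6
[ 34.0405378  -70.29103657  22.87726286]
```

```bash
echo '0,0,0.4,0,0 | 0,0,0.8,0,0 | 0,0,0.8,0,0' | python3 shift.py
echo '0,0,0.4,0,0 | 0,0,0.6,0,0 | 0,0,0.6,0,0' | python3 shift.py
echo '0,0,0.4,0,0 | 0,0,0.4,0,0' | python3 shift.py
echo '0,0,0.4,0,0 | 0,0,0.4,0,0' | python3 shift.py
python3 -c "
from bars import *
o=bot.get_obs();print(B2(o['tool_pos']-[0,0,168]))
for n in('scene','side'):
  c=snap(n,n+'L')
  try: print(n,blob(c,'yellow',proj(c,W2(la(.1,17))),15))
  except Exception: print('none')"
```

```text
time: 38.8
tool_pos: [574.2, 104.9, 305.0]
tcp_rot: [-3.137, 0.0, -2.872]
contact_force: [2.5, -13.3, 0.6]
grip_width: 0.5
finger_force: 6.8
time: 39.17
tool_pos: [573.9, 106.0, 305.1]
tcp_rot: [-3.133, 0.001, -2.872]
contact_force: [4.7, -22.9, 0.4]
grip_width: 0.7
finger_force: 11.4
time: 39.42
tool_pos: [573.7, 106.8, 305.2]
tcp_rot: [-3.13, 0.001, -2.872]
contact_force: [5.3, -29.3, 0.2]
grip_width: 0.4
finger_force: 14.5
time: 39.67
tool_pos: [573.5, 107.6, 305.2]
tcp_rot: [-3.128, 0.001, -2.872]
contact_force: [7.4, -35.7, -1.1]
grip_width: 0.3
finger_force: 17.7
[ 34.31070656 -65.85596894  23.16840103]
none
side (array([236.12820513, 166.74358974]), 39, array([241.14971033, 162.16416272]), array([231.70715661, 170.77542247]))bars.py:12: RuntimeWarning: Mean of empty slice.
  p=np.c_[xx[k],yy[k]].astype(float);mu=p.mean(0);ev,E=np.linalg.eigh(np.cov(p.T));q=(p-mu)@E[:,1]
  ret = um.true_divide(
  avg = a.mean(axis, **keepdims_kw)
bars.py:12: RuntimeWarning: Degrees of freedom <= 0 for slice
  p=np.c_[xx[k],yy[k]].astype(float);mu=p.mean(0);ev,E=np.linalg.eigh(np.cov(p.T));q=(p-mu)@E[:,1]
  c *= np.true_divide(1, fact)
  c *= np.true_divide(1, fact)
```

Scaled: -8 mm is -1.6, -120 mm is -24.

```bash
echo '0,0,-1.6,0,0 | 0,0,-8,0,0 | 0,0,-12,-6,0 | 0,0,-12,-18,0 | 0,0,-12,-24,0' | python3 shift.py
echo '0,8,0,0,0 | 0,20,-4,0,0 | 0,20,-4,0,0' | python3 shift.py
python3 -c "
from bars import *
for n in('scene','side'):
  c=snap(n,n+'F')
  b=blob(c,'yellow',proj(c,W2(la(.1,17))),15);print(n,[np.round(t,1).tolist() for t in b])
  b=blob(c,'red',proj(c,W2(cl(0,-34))),14);print(n,[np.round(t,1).tolist() for t in b])
  for f in(0,.1,.2):print(f,[proj(c,W2(la(f,x))).round(1).tolist() for x in(-8,44)],[proj(c,W2(cl(f,x))).round(1).tolist() for x in(-50,-17)])
from tilt import tilt
O=W2([0,0,0]);o=dict(tool_pos=W2([53,0,0])+[0,0,159],tcp_rot=np.array([np.pi,0,-2.87]));print(tilt(load('sceneF'),o))
print(bot.get_obs()['contact_force'],bot.get_obs()['time'])"
```

```text
time: 40.4
tool_pos: [587.9, 55.9, 427.9]
tcp_rot: [-3.141, 0.004, -2.872]
contact_force: [0.1, -0.9, 0.2]
grip_width: 0.2
finger_force: 0.0
time: 40.78
tool_pos: [493.6, 9.2, 424.5]
tcp_rot: [3.14, -0.003, -2.873]
contact_force: [0.7, -0.9, 0.2]
grip_width: 0.8
finger_force: 0.0
scene [[279.8, 172.4], 21, [285.0, 172.5], [274.0, 172.4]]
scene [[268.7, 177.5], 11, [271.0, 177.6], [266.0, 177.3]]
0 [[272.9, 171.6], [284.6, 172.3]] [[265.0, 176.6], [271.9, 177.2]]
0.1 [[271.9, 172.5], [283.6, 173.3]] [[264.3, 173.8], [271.2, 174.3]]
0.2 [[271.1, 173.5], [282.8, 174.3]] [[263.8, 171.0], [270.7, 171.4]]bars.py:12: RuntimeWarning: Mean of empty slice.
  p=np.c_[xx[k],yy[k]].astype(float);mu=p.mean(0);ev,E=np.linalg.eigh(np.cov(p.T));q=(p-mu)@E[:,1]
  ret = um.true_divide(
  avg = a.mean(axis, **keepdims_kw)
bars.py:12: RuntimeWarning: Degrees of freedom <= 0 for slice
  p=np.c_[xx[k],yy[k]].astype(float);mu=p.mean(0);ev,E=np.linalg.eigh(np.cov(p.T));q=(p-mu)@E[:,1]
  c *= np.true_divide(1, fact)
  c *= np.true_divide(1, fact)
Traceback (most recent call last):
  File "bars.py", line 13, in blob
    return mu,len(p),mu+E[:,1]*q.min(),mu+E[:,1]*q.max()
                               ~~~~~^^
ValueError: zero-size array to reduction operation minimum which has no identity
```

```bash
echo '0,10,0,0,0 | 0,20,0,0,0 | 0,22,0,0,0 | 0,22,0,0,0' | python3 shift.py
python3 -W ignore -c "
from bars import *
from tilt import tilt
c=snap('side','sideF')
for k,p in(('yellow',la(.05,17)),('red',cl(0,-34))):
  try: print(k,[np.round(t,1).tolist() for t in blob(c,k,proj(c,W2(p)),14)])
  except Exception: print(k,'hidden')
for f in(0,.1):print(f,[proj(c,W2(la(f,x))).round(1).tolist() for x in(-8,44)],[proj(c,W2(cl(f,x))).round(1).tolist() for x in(-50,-17)])
o=dict(tool_pos=W2([53,0,0])+[0,0,159],tcp_rot=np.array([np.pi,0,-2.87]));print(tilt(bot.capture('scene'),o),tilt(c,o)[:2])"
```

```text
time: 41.38
tool_pos: [391.6, -19.3, 425.3]
tcp_rot: [-3.141, 0.002, -2.872]
contact_force: [0.2, -1.0, 0.3]
grip_width: 0.4
finger_force: 0.0
yellow [[238.0, 165.5], 58, [244.8, 159.8], [231.2, 171.2]]
red [[227.9, 181.5], 42, [232.7, 177.6], [223.4, 185.2]]
0 [[230.3, 171.3], [244.7, 159.3]] [[222.7, 185.1], [231.7, 177.6]]
0.1 [[231.1, 172.4], [245.6, 160.3]] [[220.8, 183.1], [229.8, 175.6]]
[(np.float64(-82.04009433962266), np.float64(27.0), 0), (np.float64(-81.20404992358634), np.float64(26.0), 0), (np.float64(-80.00070754716981), np.float64(27.0), 3), (np.float64(-79.98578066914497), np.float64(29.0), 0)] [(np.float64(-90.57575757575759), np.float64(28.0), 0), (np.float64(-90.50802325581395), np.float64(25.0), 0)]
```

```bash
python3 -c "
from plant import bot
print(bot.close_job())"
```

```text
the job is handed in; nothing more can be done
None
```

I joined the tube to the boom and handed the job in at about 41 s: the final camera readings put the clamp and then the latch within a few hundredths of a radian of home, and the robot is touching nothing. While I was letting go of the clamp bar, the fingers caught it and pulled the clamp back open to about 0.17 rad, so I pressed it shut again before moving the latch.

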